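# Change over the plates in a spray jig

### The job

Change over the spray jig: swing its hold-down bar up, take the finished grey plate out from between its sprung jaws and lay it flat in the white tray, then spring every bare steel cover plate on the table into a bay of its own (one end pushed into a sprung jaw, the other end lowered under the other jaw's lip, then let go so that it centres itself), handle up, level and square in the middle of its jaws. When all that is done, swing the hold-down bar fully down over the plates; leave the hammer, the screwdriver and the can where they are.

Things in the scene. Friction and masses are not known exactly. Their poses are not given: they have to be found in the camera images.
- plate0_grip (a point): new cover plate of bare steel (may be absent), lying on the table, 128 mm long (its x), 62 wide (y), 6 thick, 0.18 to 0.29 kg, a grab handle on its middle. All are alike; either end may go to either jaw. The handle's bar is 50 mm long along x, 16 wide, 18 high; the point is that bar's centre, 37 mm above the plate's underside (31 above its top face); whole height 46 mm. z points up, handle side
- plate1_grip (a point): new cover plate of bare steel (may be absent), lying on the table, 128 mm long (its x), 62 wide (y), 6 thick, 0.18 to 0.29 kg, a grab handle on its middle. All are alike; either end may go to either jaw. The handle's bar is 50 mm long along x, 16 wide, 18 high; the point is that bar's centre, 37 mm above the plate's underside (31 above its top face); whole height 46 mm. z points up, handle side
- plate2_grip (a point): new cover plate of bare steel (may be absent), lying on the table, 128 mm long (its x), 62 wide (y), 6 thick, 0.18 to 0.29 kg, a grab handle on its middle. All are alike; either end may go to either jaw. The handle's bar is 50 mm long along x, 16 wide, 18 high; the point is that bar's centre, 37 mm above the plate's underside (31 above its top face); whole height 46 mm. z points up, handle side
- done0_grip (a point): finished cover plate, sprayed grey (only one of done0, done1, done2 is there), seated in bay0 at the start. Same plate, handle, point and axes as the new ones. It comes out the way plates go in: push one jaw 11 to 14 mm outwards with it, raise its other end past the upper lip, draw it out of the groove
- done1_grip (a point): finished cover plate, sprayed grey (only one of done0, done1, done2 is there), seated in bay1 at the start. Same plate, handle, point and axes as the new ones. It comes out the way plates go in: push one jaw 11 to 14 mm outwards with it, raise its other end past the upper lip, draw it out of the groove
- done2_grip (a point): finished cover plate, sprayed grey (only one of done0, done1, done2 is there), seated in bay2 at the start. Same plate, handle, point and axes as the new ones. It comes out the way plates go in: push one jaw 11 to 14 mm outwards with it, raise its other end past the upper lip, draw it out of the groove
- tray_in (a point): centre of the inner floor of a shallow white plastic tray on the table for the finished plate: outside 190 (its x) by 110 (y) by 20 mm high, walls 4 mm, floor 4 mm thick
- jig: dark steel spray jig with white nylon jaws, fixed on the table, base 250 x 282 x 12 mm, origin under its middle; x from the robot side to the far side, y across its three like bays (80 mm apart), z up. Jaw tops are 62 mm above the table; end walls 108 to 118 mm either side of the middle along x are 56 mm high
- bay0 (a point): bay on the jig's -y side; the point where the centre of a seated plate's underside lies, 40 mm above the table (a seated handle centre is 37 mm above it); x runs from near jaw to far jaw, along the plate's length. Every bay has two sprung jaws, near and far, 66 mm wide, no side walls, their grooves facing inwards; groove floors at x = -62 and +62 mm at rest
- bay1 (a point): middle bay, point and axes as bay0. In every bay a jaw's groove is 13 mm high; its lower lip (top level with the point) reaches 11 mm inwards from the groove floor, its upper lip (8 mm thick, underside 13 mm above the point) 5 mm inwards. A jaw can be pushed outwards up to 18 mm against its spring: 1.6 N at rest, 6 N at 11 mm
- bay2 (a point): bay on the jig's +y side, point and axes as bay0. A plate is 4 mm longer than the gap between the groove floors: it goes in tilted, one end in a groove, pushes that jaw 11 to 14 mm outwards so that its other end passes inside the other upper lip, is lowered level and let go; the two like springs then centre it
- bail (a joint): hold-down bar: U-shaped 10 mm steel rod hinged along y at the jig's far end, spanning all bays. 0 = fully down, its cross rod 42 mm beyond the bay centres (x), rod centre 14 mm above the bay points; grows as it swings up and away from the robot, 1.57 upright, 1.9 stop. Swing radius 63 mm; a stiff hinge keeps it where it is left (about 3 N to move)
- bail_grip (a point): middle of the rubber sleeve that sticks out sideways (jig +y) from the hold-down bar's end: round, 14 mm diameter, 58 mm long along y, free below. It travels on a 63 mm arc about bail_hinge, on the robot side of the hinge when down
- bail_hinge (a point): point on the hold-down bar's hinge axis straight beside the sleeve's middle (same y in the jig), 54 mm above the table; axes as the jig's
- hammer: rubber-gripped hammer about 270 mm long lying on the table; leave it alone. Origin under its middle, handle towards its -x
- screwdriver: black-handled screwdriver lying on the table; leave it alone. Origin under its middle, handle towards its -x
- thinner: plain steel can, 66 mm diameter and 120 mm high, standing on the table; leave it alone. Origin at the centre of its foot
Not all that is in view belongs to the job. What is shaped like the part that bears done1_grip but blue or purple is not meant.

How it is judged:
By the outcome, as a careful person would: the job done as asked, in the order asked, and still so for the second after the job is handed in, with the robot touching nothing.
Of done0, done1, done2 only 1 to 1 are there at a start; the rules pass over those that are not, and their reading is None.
Of plate0, plate1, plate2 only 2 to 3 are there at a start; the rules pass over those that are not, and their reading is None.
At some moment in a run one of plate0, plate1, plate2 may be knocked a few centimetres aside while the robot is not near it.
Once in a run the grip may slacken for a moment while it holds something.
It also fails if it takes over 210 s, if anything falls off the work surface, if the arm or the gripper's body presses on something with over 40 N, if the wrist force passes 120 N, or if a joint passes its speed limit or range.

### The arm

A 7-joint arm with a two-finger parallel gripper is mounted at the origin on the work surface. World frame = base frame: x ahead of the robot, y to its left, z up, the work surface at z = 0. Lengths are in m, angles in rad, forces in N, time in s.
With the tool pointing down it reaches from about 0.425 to 0.925 m from the base axis. Payload 6.8 kg.
Tool frame: the origin (TCP) lies midway between the tips of the shut fingers; the grasp point (between the pads) lies 19 mm behind it; z points along the fingers, y is the direction in which the jaws open and shut (so a half turn about z gives the same grasp; the last joint's range is limited). The gripper opens to 88 mm and grips with 3 to 60 N. Pads are 20 mm wide; open, the fingers measure 115 mm over their backs; the gripper's body (75 mm by 178 mm) begins 61 mm behind the grasp point.
Start: joints at [1.192, 0.477, 0.022, 1.555, -0.011, 1.109, -0.083], TCP at [0.181, -0.65, 0.223] pointing down, gripper open.
Joint ranges: [-2.96, 2.96], [-0.34, 2.1], [-1.41, 1.46], [0.24, 2.44], [-1.37, 4.51], [0.17, 1.92], [-2.96, 2.96]. Speed limits (rad/s): [2.39, 2.39, 3.14, 3.14, 3.14, 3.14, 3.14].

### API

Orientations are given as a unit quaternion [w, x, y, z].
In Python, from rig import robot gives the robot as it stands. The module is installed in compiled form; this text tells all that it offers.
- The arm moves only by the shell command python3 -m crank 'ROWS' [FORCE]. ROWS is JSON, one flat list of numbers, 5 for each row, row after row: the gripper command: -1 is fully open, 1 is shut, values between are in proportion, then the shift along the tool's x, y, z in mm, then the turn about the tool's z in degrees. A call has 1 to 10 rows; each row shifts and turns the commanded pose from where the row before left it, along the tool's axes as they then stand; what a row does not reach is not made up. A row lasts 1/8 s, in which the tool goes at most 62.5 mm and 10.7 degrees, less where a joint would pass 70% of its speed; a pose out of reach is approached as far as the arm can. A call is refused whole if a number of a shift passes 62.5 or a number of a turn 10.7, either way. A call with a gripper value outside its range is refused whole. The fingers move at their own pace and stop on an object; FORCE is the grip in N (left out, the last holds). Time passes only in rows, so rows that do not move let the fingers close. It gives the time, the measured TCP pose, the force and the opening at its end, in the units of the state.
- robot.get_state(): the state, without advancing time (a new reading comes with each control period).
- robot.snapshot(name): name is "scene" or "side" or "wrist"; returns a dict with "img" (384x512x3 uint8, blue, green, red), "range_z" (384x512 float32, m along the optical axis (not along the pixel's ray), 0 where there is no reading), "fx", "fy", "cx", "cy" (pixels), "D" ([k1, k2, p1, p2, k3] as OpenCV has them; the pictures are not rectified), "R" (3x3) and "t" (3): a world point X has camera coordinates R X + t; the wrist camera has in their place "hand_eye" (4x4, takes a point from camera to tool coordinates, whose origin is the TCP and whose axes are the flange's). Camera axes: x right, y down, z forward; pixel columns grow to the right and rows downward; lengths in m; the calibration is good to about 2 mm. A picture is of the moment at which its call begins: read the wrist's pose just before it.
- robot.hand_in(): hands the job in, once; it reports no verdict.
The state is a dict: "clock": time; "joint_pos": joint angles; "dq": joint speeds; "effort": joint torques, N m; "tool_pos": TCP position; "orientation": TCP orientation; "wrist_force": force on the tool from outside, world axes, zero at the start; "moment": the same for the moment, N m; "grip_width": finger opening in m.
Only numpy, scipy, OpenCV 4.12 (cv2) and the standard library are available. Lean on these libraries where they do the work, as an engineer would, in place of code of your own. Each camera call takes 0.05 s, during which the arm holds its last target.

## Working session

There is one attempt and no reset: what is moved stays moved. The work goes in short steps, Python scripts to look and compute and a shell command to move; the robot and the scene stay as the last step left them, time stands still between calls to the robot, and variables do not carry over. Pictures are saved under pics/ and viewed, and the job is handed in when it is done.

```bash
ls; mkdir -p pics; python3 - <<'E'
from rig import robot
import cv2
s=robot.get_state(); print({k:v for k,v in s.items()})
for n in ["scene","side","wrist"]:
    d=robot.snapshot(n); cv2.imwrite(f"pics/{n}0.png",d["img"])
    print(n,d["fx"],d["fy"],d["cx"],d["cy"],d["D"],d.get("R"),d.get("t"),d.get("hand_eye"), d["range_z"].min(),d["range_z"].max())
E
```

```text
pics
{'clock': 0.0, 'joint_pos': array([ 1.19190427,  0.47779346,  0.02233542,  1.55638372, -0.01152537,
        1.10932097, -0.08311378]), 'dq': array([-5.72634775e-04,  8.18519026e-07, -1.00059608e-03, -8.28675747e-04,
       -6.13695942e-04,  4.00951785e-04,  5.65052256e-04]), 'effort': array([ 1.58250236e-04, -5.82832468e+01,  1.53530695e+00, -2.72602201e+01,
       -5.41527173e-02,  1.69771677e-02,  1.65099850e-04]), 'tool_pos': array([ 0.18040123, -0.64984521,  0.2217147 ]), 'orientation': array([-8.71960918e-04,  9.90847490e-01,  1.34983188e-01, -1.72635383e-04]), 'wrist_force': array([ 0.01682394,  0.10947249, -0.52985036]), 'moment': array([-0.00889208, -0.02855469,  0.02496142]), 'grip_width': 0.08781143670644652}
scene 361.8987689062043 361.8987689062043 261.869666621927 194.97224953685486 [-0.01031444  0.          0.          0.          0.        ] [[ 0.56894681  0.82233556  0.00798378]
 [ 0.46198861 -0.31157303 -0.83035461]
 [-0.6803426   0.47611602 -0.55717814]] [-0.35421047 -0.1655991   1.43458363] None 0.0 3.977156
side 442.85675851375566 442.85675851375566 256.8220201169076 191.342572677165 [-0.01990718  0.          0.          0.          0.        ] [[-0.93934139 -0.34222908  0.02273777]
 [-0.22237365  0.55721043 -0.80004156]
 [ 0.26112777 -0.75656843 -0.59951355]] [0.55908678 0.17357535 1.35840549] None 0.0 3.9999545
wrist 285.9911444061194 285.9911444061194 256.0074944741686 190.64190072120277 [-0.01616187  0.          0.          0.          0.        ] None None [[ 7.67542365e-04 -9.58445148e-01 -2.85275846e-01  7.79996247e-02]
 [ 9.99999594e-01  6.00805056e-04  6.71992967e-04  6.97749427e-04]
 [-4.72673228e-04 -2.85276246e-01  9.58445220e-01 -1.60494327e-01]
 [ 0.00000000e+00  0.00000000e+00  0.00000000e+00  1.00000000e+00]] 0.0 0.43424895
```

View pics/scene0.png

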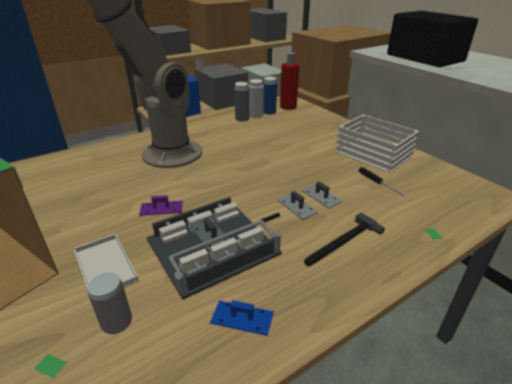

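View pics/side0.png

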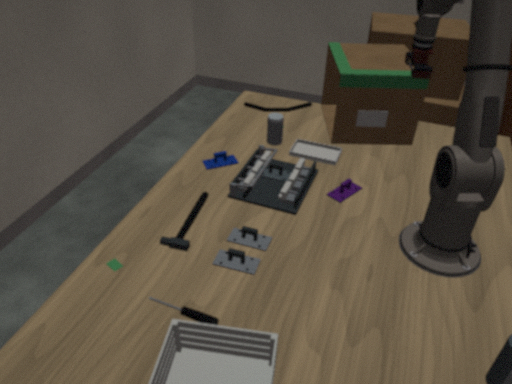

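View pics/wrist0.png

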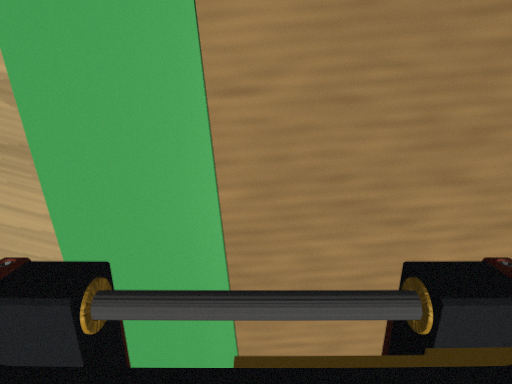

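```bash
cat > h.py <<'E'
import numpy as np, cv2
from rig import robot
from scipy.spatial.transform import Rotation as Ro
def snap(n):
    s=robot.get_state(); d=robot.snapshot(n)
    K=np.array([[d["fx"],0,d["cx"]],[0,d["fy"],d["cy"]],[0,0,1.]]); d["K"]=K
    if n=="wrist":
        q=s["orientation"]; Rt=Ro.from_quat([q[1],q[2],q[3],q[0]]).as_matrix()
        H=d["hand_eye"]; A=Rt@H[:3,:3]; b=Rt@H[:3,3]+s["tool_pos"]
        d["R"]=A.T; d["t"]=-A.T@b
    d["R"]=np.array(d["R"]); d["t"]=np.array(d["t"])
    return d
def rays(d,px):
    px=np.asarray(px,float).reshape(-1,1,2)
    u=cv2.undistortPoints(px,d["K"],np.array(d["D"])).reshape(-1,2)
    return np.c_[u,np.ones(len(u))]
def cloud(d):
    h,w=d["range_z"].shape
    g=np.stack(np.meshgrid(np.arange(w),np.arange(h)),-1).reshape(-1,2)
    r=rays(d,g)*d["range_z"].reshape(-1,1)
    X=(r-d["t"])@d["R"]
    X[d["range_z"].ravel()==0]=np.nan
    return X.reshape(h,w,3)
def onplane(d,px,z):
    r=rays(d,px)@d["R"]; c=-d["R"].T@d["t"]
    k=(z-c[2])/r[:,2]
    return c+r*k[:,None]
def proj(d,X):
    rv,_=cv2.Rodrigues(d["R"]); p,_=cv2.projectPoints(np.asarray(X,float).reshape(-1,1,3),rv,d["t"],d["K"],np.array(d["D"])); return p.reshape(-1,2)
E
python3 - <<'E'
from h import *
x0,x1,y0,y1,s=0.0,1.2,-0.9,0.8,0.0022
W=int((y1-y0)/s);Hh=int((x1-x0)/s)
for n in ["scene","side"]:
    d=snap(n); X=cloud(d).reshape(-1,3); c=d["img"].reshape(-1,3)
    m=np.isfinite(X).all(1)&(X[:,2]<0.3)&(X[:,2]>-0.02); X=X[m];c=c[m]
    o=np.argsort(X[:,2]); X=X[o];c=c[o]
    u=((y1-X[:,1])/s).astype(int); v=((x1-X[:,0])/s).astype(int)
    k=(u>=1)&(u<W-1)&(v>=1)&(v<Hh-1)
    im=np.zeros((Hh,W,3),np.uint8)
    for dx in(0,1):
      for dy in (0,1): im[v[k]+dx,u[k]+dy]=c[k]
    for g in np.arange(-0.8,0.8,0.2): cv2.putText(im,f"{g:.1f}",(int((y1-g)/s),10),0,.35,(0,255,255)); im[::6,int((y1-g)/s)]=(0,255,255)
    for g in np.arange(0,1.2,0.2): cv2.putText(im,f"{g:.1f}",(0,int((x1-g)/s)),0,.35,(0,255,255)); im[int((x1-g)/s)-1,::6]=(0,255,255)
    cv2.imwrite(f"pics/top_{n}.png",im); print(im.shape)
    g=X[(abs(X[:,0]-.6)<.4)&(abs(X[:,1])<.5)&(X[:,2]<.012)]; print(n,np.median(g[:,2]),g[:,2].std())
E
```

```text
(545, 772, 3)
scene 0.0016207275702014477 0.002598602213350441
(545, 772, 3)
side 0.0002553619084393275 0.002739645090518321
```

View pics/top_scene.png

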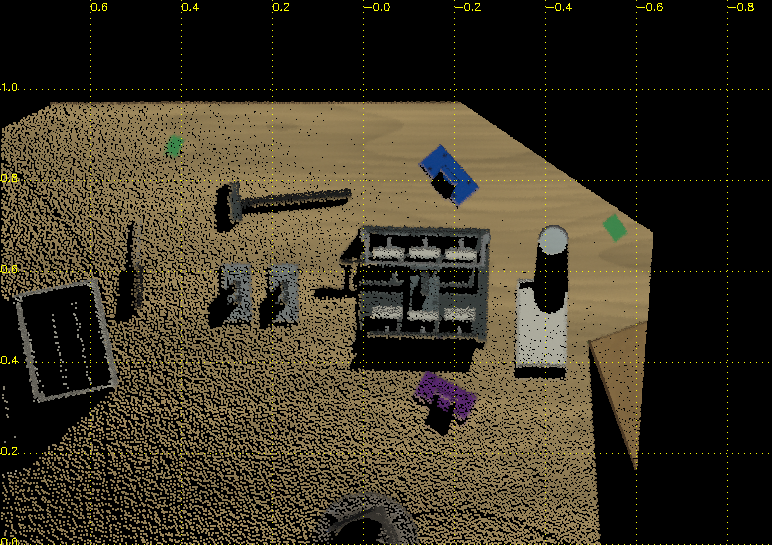

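View pics/top_side.png

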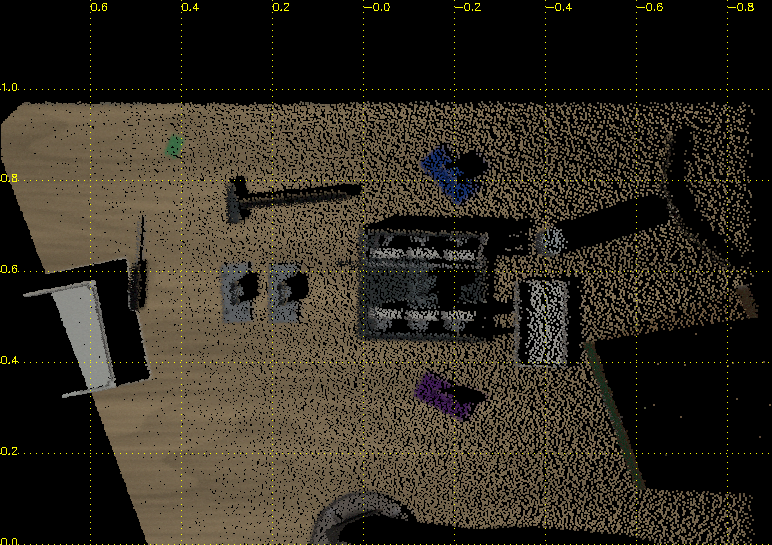

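```bash
python3 - <<'E'
from h import *
np.set_printoptions(precision=4,suppress=True)
for n in ["scene","side"]:
    d=snap(n); Xi=cloud(d); X=Xi.reshape(-1,3); c=d["img"].reshape(-1,3).astype(int); hsv=cv2.cvtColor(d["img"],cv2.COLOR_BGR2HSV).reshape(-1,3)
    grey=hsv[:,1]<70
    print(n)
    for nm,(a,b,e,f) in dict(pA=(.48,.63,.13,.235),pB=(.48,.63,.235,.33)).items():
        m=(X[:,0]>a)&(X[:,0]<b)&(X[:,1]>e)&(X[:,1]<f)
        p=X[m&grey&(X[:,2]<.012)&(X[:,2]>0.003)]
        r=cv2.minAreaRect(p[:,:2].astype(np.float32)*1000); print(nm,r,np.median(p[:,2]))
        hd=X[m&(X[:,2]>.03)]; print(' handle',hd.mean(0),hd.min(0),hd.max(0),len(hd)); ht=X[m&(X[:,2]>.043)];print('  top',cv2.minAreaRect(ht[:,:2].astype(np.float32)*1000))
    m=(X[:,0]>.4)&(X[:,0]<.72)&(X[:,1]>-.32)&(X[:,1]<.03)
    w=m&(hsv[:,2]>130)&(hsv[:,1]<60)&(X[:,2]>.056)&(X[:,2]<.07)
    p=X[w]
    for nm,q in (("near",p[p[:,0]<.57]),("far",p[p[:,0]>=.57])):
        lab=np.zeros(len(q)); print(nm,len(q),np.percentile(q,[1,50,99],axis=0))
    q=X[m]; b=q[q[:,2]>0.006]; print("jig rect",cv2.minAreaRect(b[:,:2].astype(np.float32)*1000))
    m=(X[:,0]>.5)&(X[:,0]<.72)&(X[:,1]>.0)&(X[:,1]<.12)&(X[:,2]>.03); q=X[m]; print("sleeve",len(q),np.percentile(q,[1,50,99],axis=0))
    m=(X[:,0]>.36)&(X[:,0]<.6)&(X[:,1]>-.47)&(X[:,1]<-.32)&(X[:,2]>.002)&(X[:,2]<.03); q=X[m]; print("tray",cv2.minAreaRect(q[:,:2].astype(np.float32)*1000))
    m=(X[:,0]>.5)&(X[:,0]<.68)&(X[:,1]>-.18)&(X[:,1]<-.08)&(X[:,2]>.076);q=X[m]; print("bay1 handle",len(q),np.percentile(q,[0,50,100],axis=0) if len(q) else 0)
    m=(X[:,1]<-.45)&(X[:,0]<.55)&(X[:,2]>.02)&(X[:,2]<.4); q=X[m]; print("box",np.percentile(q,[1,50,99],axis=0))
E
```

```text
scene
pA ((555.8748779296875, 177.24859619140625), (130.51104736328125, 64.62959289550781), 0.6145851612091064) 0.0078115160224872275
 handle [0.5597 0.1736 0.0422] [0.531  0.167  0.0301] [0.5809 0.1849 0.0505] 103
  top ((555.9535522460938, 176.0565185546875), (48.76863479614258, 16.024038314819336), 0.4093252718448639)
pB ((557.4058227539062, 279.4330749511719), (127.50367736816406, 65.33580017089844), 2.7581307888031006) 0.00781128478927252
 handle [0.5594 0.2773 0.042 ] [0.5305 0.2701 0.0302] [0.5825 0.2911 0.0501] 96
  top ((557.7030029296875, 281.3074951171875), (47.9228401184082, 20.041784286499023), 1.5065736770629883)
near 326 [[ 0.4988 -0.24    0.06  ]
 [ 0.5103 -0.138   0.0635]
 [ 0.5205 -0.0202  0.0661]]
far 393 [[ 0.6315 -0.244   0.0604]
 [ 0.6444 -0.1406  0.0637]
 [ 0.6542 -0.0213  0.0656]]
jig rect ((577.306396484375, -121.11100769042969), (304.3597106933594, 252.35263061523438), 88.26152038574219)
sleeve 120 [[0.6178 0.0002 0.0331]
 [0.6269 0.0178 0.0659]
 [0.6963 0.0531 0.0717]]
tray ((479.9683532714844, -394.95367431640625), (239.70681762695312, 149.8448944091797), 
[... 800 characters left out ...]
636489868164), 4.604191780090332)
near 113 [[ 0.4999 -0.2372  0.0572]
 [ 0.5081 -0.124   0.0624]
 [ 0.5172 -0.0236  0.0668]]
far 99 [[ 0.6335 -0.2376  0.0585]
 [ 0.6434 -0.1276  0.0621]
 [ 0.6517 -0.0286  0.0669]]
jig rect ((562.2762451171875, -141.6006622314453), (345.0644836425781, 267.88568115234375), 87.01889038085938)
sleeve 140 [[0.6149 0.0003 0.0313]
 [0.6605 0.0096 0.0613]
 [0.6949 0.0589 0.0702]]
tray ((480.16937255859375, -394.2817687988281), (238.6454620361328, 148.05142211914062), 0.4557391405105591)
bay1 handle 64 [[ 0.5507 -0.1378  0.0762]
 [ 0.5749 -0.1257  0.0852]
 [ 0.5979 -0.1166  0.0896]]
box [[-0.1094 -2.3921  0.0255]
 [ 0.2788 -0.6359  0.2161]
 [ 0.5402 -0.4932  0.3706]]
```

```bash
python3 -m crank '[-1,0,0,-50,0, -1,0,0,-50,0, -1,0,0,-50,0, -1,40,-36,0,0, -1,40,-36,0,0, -1,40,-36,0,0, -1,40,-36,0,0, -1,40,-36,0,0, -1,40,-36,0,0, -1,40,-36,0,0]' 20
```

```text
clock: 1.6
tool_pos: [0.3836, -0.3311, 0.3729]
orientation: [0.0, 0.991, 0.135, 0.0]
wrist_force: [1.4, 0.3, -0.1]
grip_width: 0.088
```

```bash
python3 -m crank '[-1,40,-36,0,0, -1,40,-36,0,0, -1,40,-36,0,-10, -1,40,-36,0,-10, -1,40,-36,0,-10,-1,40,-36,0,-10,-1,0,0,0,-10,-1,0,0,0,-10,-1,0,0,0,-10,-1,0,0,0,-4.5]'; cat >> h.py <<'E'
def st():
    s=robot.get_state(); q=s["orientation"]; R=Ro.from_quat([q[1],q[2],q[3],q[0]]).as_matrix()
    yaw=np.degrees(np.arctan2(R[1,0],R[0,0])); return s,R,yaw
def goto(p,yaw=None):
    s,R,y=st(); e=np.array(p)-s["tool_pos"]; print("t",round(s["clock"],2),"pos",s["tool_pos"].round(4),"yaw",round(y,2),"shift(mm)",(R.T@e*1000).round(1),"turn",None if yaw is None else round(y-yaw,1),"F",s["wrist_force"].round(1),"w",round(s["grip_width"],4),"j7",round(s["joint_pos"][6],2))
def save(n,name,sc=1.5):
    d=snap(n); cv2.imwrite("pics/"+name+".png",cv2.resize(d["img"],None,fx=sc,fy=sc)); return d
E
python3 - <<'E'
from h import *
goto([.619,.03,.3],90); save("wrist","w1")
E
```

```text
clock: 2.85
tool_pos: [0.5042, -0.0405, 0.3727]
orientation: [0.0, 0.706, 0.708, -0.0]
wrist_force: [0.0, -0.7, 0.3]
grip_width: 0.0874
t 2.85 pos [ 0.5042 -0.0405  0.3727] yaw 90.22 shift(mm) [ 70.1 115.1  72.7] turn 0.2 F [ 0.  -0.7  0.3] w 0.0874 j7 -0.1
```

View pics/w1.png

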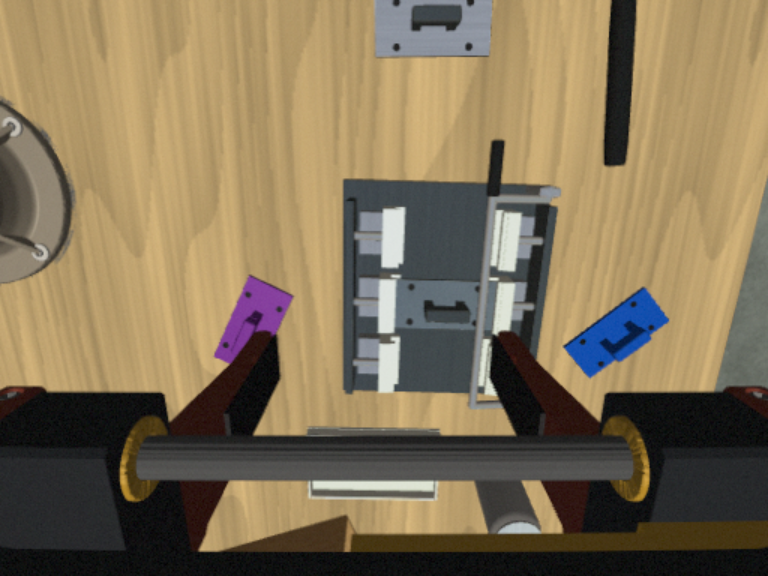

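```bash
python3 - <<'E'
from h import *
np.set_printoptions(precision=4,suppress=True)
d=snap("wrist"); X=cloud(d); hsv=cv2.cvtColor(d["img"],cv2.COLOR_BGR2HSV)
def rng(a,b,c,e): 
    m=np.zeros(X.shape[:2],bool); m[int(c/1.5):int(e/1.5),int(a/1.5):int(b/1.5)]=1; return m
# jaws
z=X[...,2]; w=(hsv[...,2]>150)&(hsv[...,1]<50)&(z>.056)&(z<.068)&rng(340,570,170,400)
n,l,s_,c=cv2.connectedComponentsWithStats(w.astype(np.uint8))
for i in range(1,n):
    if s_[i,4]>60:
        P=X[l==i]; print("jaw",s_[i,4],c[i]*1.5,cv2.minAreaRect(P[:,:2].astype(np.float32)*1000),np.median(P[:,2]))
# base corners
cor=np.array([[345,180],[345,392]])/1.5
print(onplane(d,cor,.012))
m=rng(485,508,135,200)&(z>.04)&(z<.075); P=X[m]; print("sleeve",np.percentile(P,[2,50,98],axis=0),cv2.minAreaRect(P[:,:2].astype(np.float32)*1000))
m=rng(400,490,280,345)&(z>.08); P=X[m]; print("handle",P.mean(0),cv2.minAreaRect(P[:,:2].astype(np.float32)*1000))
m=rng(395,490,270,345)&(z>.042)&(z<.05); P=X[m]; print("plate",cv2.minAreaRect(P[:,:2].astype(np.float32)*1000),np.median(P[:,2]))
m=rng(470,500,200,410)&(z>.048)&(z<.07)&(hsv[...,2]<190); P=X[m]; print("rod",np.polyfit(P[:,1],P[:,0],1),np.median(P[:,2]))
E
```

```text
jaw 206 [482.7233 294.5607] ((617.6175537109375, -124.36163330078125), (242.69671630859375, 3.4648454189300537), 88.61658477783203) 0.06525655358150395
jaw 439 [390.9055 236.9761] ((511.86981201171875, -47.76536178588867), (64.74703979492188, 18.94620704650879), 88.77164459228516) 0.060133114871413644
jaw 454 [508.3051 241.2026] ((643.1407470703125, -51.296165466308594), (66.09243774414062, 19.348880767822266), 88.6221923828125) 0.06020494748083492
jaw 386 [386.7202 304.8225] ((508.0046691894531, -128.00048828125), (65.64053344726562, 18.90128517150879), 88.59281921386719) 0.060301178190209054
jaw 353 [502.5042 306.5269] ((643.35009765625, -130.18023681640625), (63.780921936035156, 19.575267791748047), 88.4442367553711) 0.060244485889348505
jaw 340 [386.3691 366.8426] ((508.1846008300781, -208.36981201171875), (66.2239761352539, 18.814865112304688), 88.46131896972656) 0.06019116286295569
jaw 97 [488.0876 378.7113] ((631.4765014648438, -212.8782958984375), (12.649880409240723, 66.46806335449219), 11.068629264831543) 0.06015791008660663
[[ 0.4577  0.012   0.012 ]
 [ 0.4522 -0.2704  0.012 ]]
sleeve [[ 0.6142 -0.0031  0.0599]
 [ 0.6201  0.0265  0.0657]
 [ 0.6325  0.0559  0.0681]] ((624.329345703125, 26.718732833862305), (21.52237319946289, 59.983184814453125), 0.6798312664031982)
handle [ 0.5753 -0.1305  0.084 ] ((575.466064453125, -130.84857177734375), (16.327877044677734, 48.00784683227539), 86.79886627197266)
plate ((575.3914184570312, -131.27333068847656), (62.384071350097656, 114.63262939453125), 88.55101776123047) 0.044445541314096046
rod [-0.0188  0.618 ] 0.0639577031345451
```

```bash
python3 -m crank '[-1,35,58,0,1.5, -1,35,58,0,0, -1,0,0,60,0, -1,0,0,60,0, -1,0,0,60,0,-1,0,0,60,0,-1,0,0,0,0]'; python3 - <<'E'
from h import *
goto([.621,.03,.039],88.7); save("wrist","w2")
E
```

```text
clock: 3.82
tool_pos: [0.6087, 0.0219, 0.1285]
orientation: [-0.003, 0.717, 0.697, -0.004]
wrist_force: [-0.7, 0.1, -0.4]
grip_width: 0.088
t 3.83 pos [0.6087 0.0219 0.1285] yaw 88.44 shift(mm) [ 8.6 12.9 89.4] turn -0.3 F [-0.7  0.1 -0.4] w 0.088 j7 -0.44
```

View pics/w2.png

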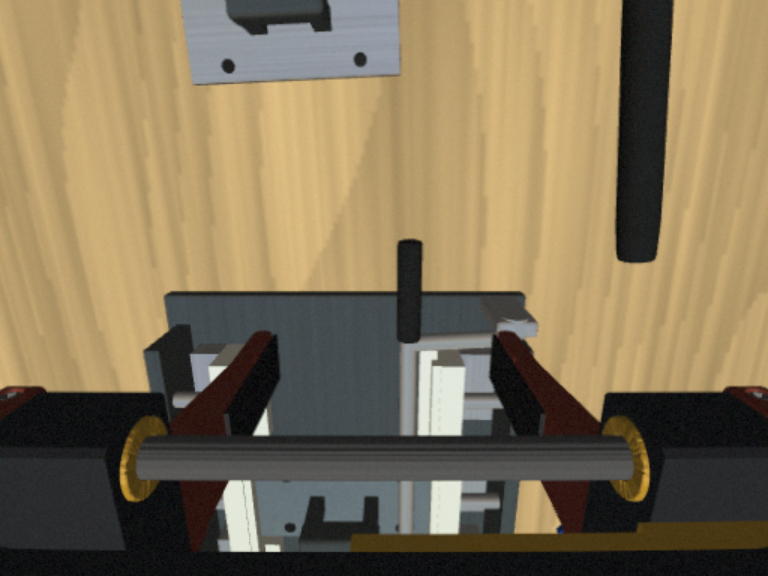

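```bash
python3 -m crank '[-1,0,0,0,0,-1,0,0,0,0]'; python3 - <<'E'
from h import *
d=save("wrist","w3"); g=cv2.cvtColor(d["img"],cv2.COLOR_BGR2GRAY); X=cloud(d)
m=np.zeros(g.shape,np.uint8); m[150:240,250:300]=1
m=(m>0)&(g<45)&(X[...,2]>.04); ys,xs=np.nonzero(m); print(xs.min(),xs.max(),ys.min(),ys.max()); P=X[m]; print(np.percentile(P,[2,50,98],axis=0).round(4))
print(onplane(d,[[xs.mean(),ys.min()],[xs.mean(),ys.max()]],.06).round(4))
goto([.621,.03,.039],88.7)
E
```

```text
clock: 4.12
tool_pos: [0.6139, 0.023, 0.1355]
orientation: [0.002, 0.716, 0.698, 0.002]
wrist_force: [-0.2, 0.4, -0.5]
grip_width: 0.0878
258 273 160 226
[[0.6158 0.0014 0.0623]
 [0.6218 0.0297 0.0662]
 [0.628  0.0565 0.0682]]
[[ 0.6225  0.0567  0.06  ]
 [ 0.6215 -0.003   0.06  ]]
t 4.17 pos [0.6136 0.0228 0.1351] yaw 88.49 shift(mm) [ 7.4  6.8 96.1] turn -0.2 F [ 0.9  0.1 -1.4] w 0.0875 j7 -0.44
```

```bash
python3 -m crank '[-1,5,8.5,20,0,-1,0,0,40,0,-1,0,0,34,0,-1,0,0,0,0,0.4,0,0,0,0,1,0,0,0,0,1,0,0,0,0,1,0,0,0,0]' 15; python3 - <<'E'
from h import *
goto([.622,.028,.041],88.7)
E
```

```text
clock: 5.18
tool_pos: [0.6211, 0.0274, 0.0393]
orientation: [0.0, 0.716, 0.698, 0.0]
wrist_force: [0.2, 0.3, 1.0]
grip_width: 0.0514
t 5.17 pos [0.6211 0.0274 0.0393] yaw 88.5 shift(mm) [ 0.7  0.9 -1.7] turn -0.2 F [0.2 0.3 1. ] w 0.0514 j7 -0.51
```

```bash
python3 -m crank '[1,0,0,0,0,1,0,0,0,0,1,0,0,0,0,1,0,0,0,0]' 15; python3 -c "
import numpy as np
hx,hz,r=.6845,.054,63
t=np.linspace(.09,1.75,11); x=-np.cos(t)*r; z=np.sin(t)*r
print(np.c_[t,x,z,np.r_[0,np.diff(x)],np.r_[0,-np.diff(z)]].round(2))"
```

```text
clock: 5.68
tool_pos: [0.6221, 0.0274, 0.0389]
orientation: [0.001, 0.716, 0.698, 0.001]
wrist_force: [1.3, 0.2, -2.5]
grip_width: 0.0132
[[  0.09 -62.75   5.66   0.     0.  ]
 [  0.26 -60.95  15.95   1.8  -10.29]
 [  0.42 -57.47  25.8    3.47  -9.85]
 [  0.59 -52.42  34.95   5.05  -9.14]
 [  0.75 -45.92  43.13   6.5   -8.18]
 [  0.92 -38.17  50.12   7.76  -7.  ]
 [  1.09 -29.36  55.74   8.81  -5.62]
 [  1.25 -19.75  59.83   9.61  -4.09]
 [  1.42  -9.59  62.27  10.16  -2.44]
 [  1.58   0.83  62.99  10.42  -0.73]
 [  1.75  11.23  61.99  10.4    1.  ]]
```

```bash
python3 -m crank '[1,0,1.8,-10.3,0,1,0,3.5,-9.9,0,1,0,5,-9.1,0,1,0,6.5,-8.2,0,1,0,7.8,-7,0,1,0,8.8,-5.6,0,1,0,9.6,-4.1,0,1,0,10.2,-2.4,0,1,0,10.4,-0.7,0,1,0,10.4,1,0]'; python3 -m crank '[1,0,0,0,0,1,0,0,0,0]'; python3 - <<'E'
from h import *
goto([.6957,.028,.097],88.7)
E
```

```text
clock: 6.92
tool_pos: [0.6943, 0.0254, 0.0963]
orientation: [-0.0, 0.716, 0.698, -0.001]
wrist_force: [-4.9, -0.7, 3.6]
grip_width: 0.0139
clock: 7.18
tool_pos: [0.6958, 0.0254, 0.096]
orientation: [0.001, 0.716, 0.698, 0.001]
wrist_force: [1.0, -0.1, 4.4]
grip_width: 0.0136
t 7.17 pos [0.6958 0.0254 0.096 ] yaw 88.5 shift(mm) [ 2.6 -0.2 -1. ] turn -0.2 F [ 1.  -0.1  4.4] w 0.0136 j7 -0.43
```

```bash
python3 -m crank '[0,0,0,0,0,0,0,0,0,0,-1,0,0,-50,0,-1,0,0,-50,0,-1,-35,-26,-20,-10,-1,-35,-26,-10,-10,-1,-35,-26,0,-10,-1,-20,0,0,-10,-1,0,0,0,-10,-1,0,0,0,-10]'; python3 -m crank '[-1,0,0,0,-10,-1,0,0,0,-10,-1,0,0,0,-10,-1,0,0,0,0]'; python3 - <<'E'
from h import *
goto([.5755,-.131,.058],178.7); save("wrist","w4")
save("scene","s4")
E
```

```text
clock: 8.43
tool_pos: [0.643, -0.1065, 0.2246]
orientation: [-0.0, 0.269, 0.963, 0.0]
wrist_force: [0.1, 1.2, 0.4]
grip_width: 0.088
clock: 8.93
tool_pos: [0.6431, -0.1062, 0.2245]
orientation: [-0.0, 0.014, 1.0, 0.0]
wrist_force: [-1.0, -0.2, 0.3]
grip_width: 0.0877
t 8.93 pos [ 0.6431 -0.1062  0.2245] yaw 178.43 shift(mm) [ 66.7 -26.7 166.5] turn -0.3 F [-1.  -0.2  0.3] w 0.0877 j7 1.25
```

View pics/w4.png

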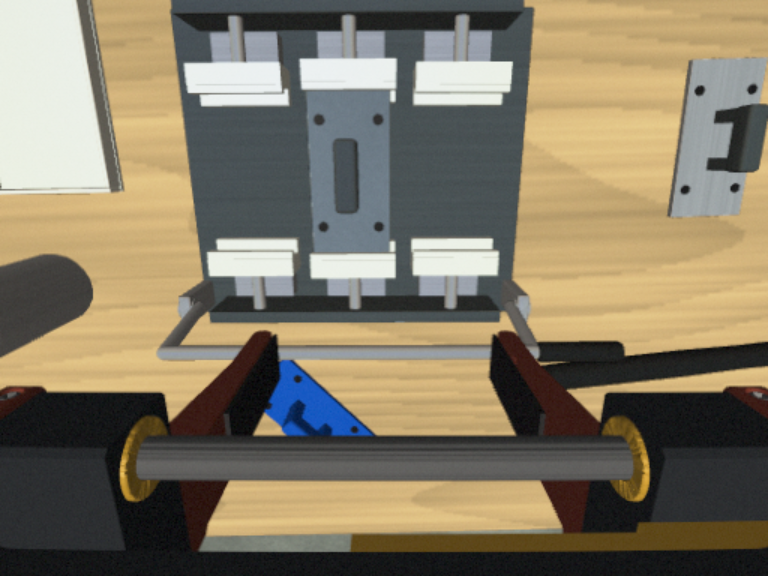

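View pics/s4.png

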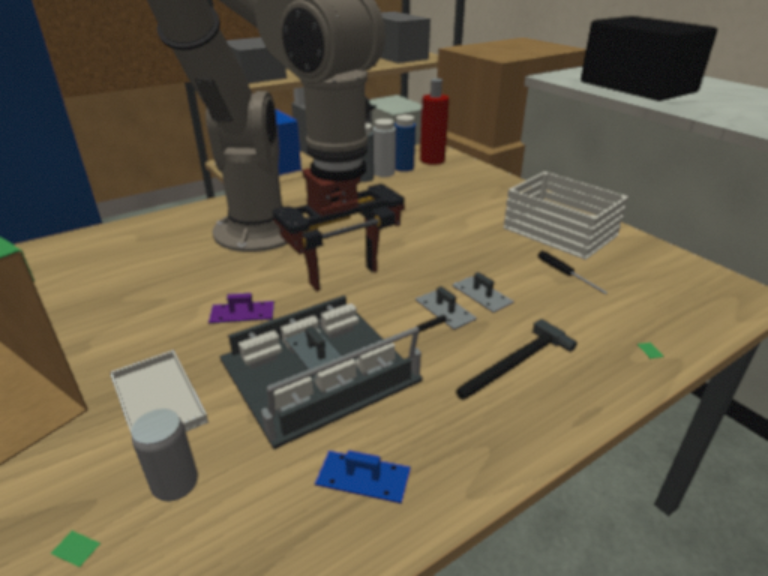

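```bash
cat > jig.py <<'E'
from h import *
def jaws(d,X=None):
    X=cloud(d) if X is None else X
    hsv=cv2.cvtColor(d["img"],cv2.COLOR_BGR2HSV); z=X[...,2]
    w=(hsv[...,2]>150)&(hsv[...,1]<50)&(z>.055)&(z<.068)&(abs(X[...,0]-.576)<.12)&(abs(X[...,1]+.131)<.135)
    n,l,s_,c=cv2.connectedComponentsWithStats(w.astype(np.uint8))
    for i in range(1,n):
        if s_[i,4]>150:
            P=X[l==i]; (cx,cy),sz,a=cv2.minAreaRect(P[:,:2].astype(np.float32)*1000); print("jaw",round(cx,1),round(cy,1),np.round(sz,1),round(a,1),"z",np.median(P[:,2]).round(4))
E
python3 - <<'E'
from jig import *
d=snap("wrist"); X=cloud(d); jaws(d,X); z=X[...,2]
m=(z>.083)&(abs(X[...,0]-.576)<.05)&(abs(X[...,1]+.131)<.03); P=X[m]; print("handle",P.mean(0).round(4),cv2.minAreaRect(P[:,:2].astype(np.float32)*1000))
m=(z>.042)&(z<.05)&(abs(X[...,0]-.576)<.07)&(abs(X[...,1]+.131)<.037); P=X[m]; print("plate",cv2.minAreaRect(P[:,:2].astype(np.float32)*1000))
for q in [(346,140),(346,213)]: print(onplane(d,[np.array(q)/1.5],.086).round(4))
E
```

```text
jaw 507.2 -129.1 [64.4 19.7] 88.6 z 0.0603
jaw 511.4 -48.9 [66.4 19.3] 88.9 z 0.0603
jaw 507.3 -208.6 [66.9 19. ] 87.6 z 0.0602
jaw 639.7 -211.4 [66.4 19.1] 88.4 z 0.0602
jaw 643.5 -51.5 [64.6 18.6] 88.0 z 0.0601
jaw 643.6 -131.5 [65.5 18.6] 88.4 z 0.0602
handle [ 0.6149 -0.1362  0.3168] ((588.1246337890625, -131.3448028564453), (75.25782012939453, 60.051902770996094), 0.6591752767562866)
plate ((576.0457763671875, -131.51695251464844), (62.212074279785156, 119.46583557128906), 88.74568939208984)
[[ 0.5521 -0.1296  0.086 ]]
[[ 0.6002 -0.1322  0.086 ]]
```

```bash
python3 -m crank '[-1,33,-13,50,-0.3,-1,33.5,-12.5,50,0,-1,0,0,30,0,-1,0,0,0,0,-1,0,0,0,0]' 20;  python3 - <<'E'
from h import *
goto([.576,-.131,.058],178.7)
E
```

```text
clock: 9.7
tool_pos: [0.5777, -0.1297, 0.0965]
orientation: [0.001, 0.011, 1.0, 0.0]
wrist_force: [-0.5, 0.3, 0.0]
grip_width: 0.0876
t 9.7 pos [ 0.5777 -0.1297  0.0965] yaw 178.79 shift(mm) [ 1.8 -1.4 38.4] turn 0.1 F [-0.5  0.3  0. ] w 0.0876 j7 1.2
```

```bash
python3 -m crank '[-1,1.5,-1.4,20,0,-1,0,0,18.4,0,-1,0,0,0,0,0.2,0,0,0,0,1,0,0,0,0,1,0,0,0,0,1,0,0,0,0,1,0,0,0,0,1,0,0,0,0]' 20;  python3 - <<'E'
from h import *
goto([.576,-.131,.058],178.7)
E
```

```text
clock: 10.82
tool_pos: [0.5747, -0.1316, 0.0566]
orientation: [0.0, 0.01, 1.0, -0.0]
wrist_force: [-0.6, 0.4, 0.6]
grip_width: 0.0314
t 10.82 pos [ 0.5747 -0.1316  0.0566] yaw 178.81 shift(mm) [-1.3  0.6 -1.4] turn 0.1 F [-0.6  0.4  0.6] w 0.0314 j7 1.16
```

```bash
python3 -m crank '[1,0,0,0,0,1,0,0,0,0,1,0,0,0,0,1,4,0,0,0,1,4,0,0,0,1,4,0,0,0,1,2,0,0,0,1,0,0,0,0]' 20;  python3 - <<'E'
from jig import *
goto([.576,-.131,.058],178.7); d=save("wrist","w5"); jaws(d)
E
```

```text
clock: 11.82
tool_pos: [0.562, -0.1311, 0.0573]
orientation: [0.002, 0.01, 1.0, 0.0]
wrist_force: [3.5, 1.0, -0.1]
grip_width: 0.0162
t 11.82 pos [ 0.562  -0.1311  0.0573] yaw 178.82 shift(mm) [-14.    0.4  -0.7] turn 0.1 F [ 3.5  1.  -0.1] w 0.0162 j7 1.16
jaw 504.5 -128.2 [65.9 19.2] 88.8 z 0.0602
jaw 507.0 -208.6 [66.9 19.2] 88.9 z 0.0602
jaw 510.7 -48.5 [67.1 19.1] 89.0 z 0.0602
jaw 639.8 -235.3 [19.3 20.3] 88.4 z 0.0604
jaw 641.3 -133.6 [33.7 19.6] 89.2 z 0.0602
jaw 644.3 -29.5 [23.1 20.6] 89.8 z 0.0602
```

View pics/w5.png

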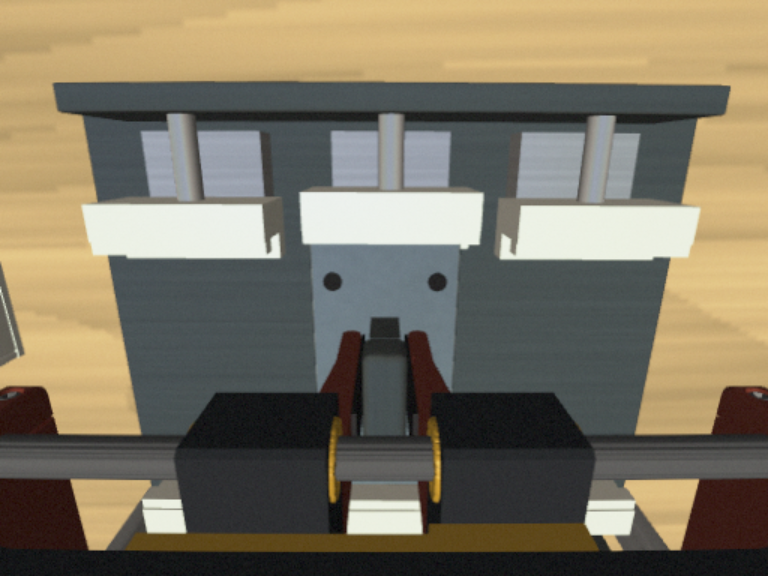

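```bash
python3 - <<'E'
from jig import *
d=snap("wrist"); X=cloud(d); print(onplane(d,[np.array((384,318))/1.5,np.array((384,340))/1.5],.086).round(4), X[int(325/1.5),256], X[int(350/1.5),256])
print(onplane(d,np.array([(332,282),(437,282)])/1.5,.046).round(4))
goto([.562,-.131,.058],178.7)
E
```

```text
[[ 0.5327 -0.1313  0.086 ]
 [ 0.5405 -0.1315  0.086 ]] [ 0.54991265 -0.13167758  0.04819165] [ 0.5492932  -0.1316567   0.07468695]
[[ 0.5316 -0.153   0.046 ]
 [ 0.5325 -0.1093  0.046 ]]
t 11.93 pos [ 0.5608 -0.1311  0.057 ] yaw 178.82 shift(mm) [-1.2  0.1 -1. ] turn 0.1 F [1.  0.9 1.8] w 0.0163 j7 1.16
```

```bash
python3 -m crank '[0.4,0,0,0,0,0.4,0,0,0,0,0.4,-13.5,0,0,0,0.4,0,0,0,0,1,0,0,0,0,1,0,0,0,0,1,0,0,0,0,1,0,0,0,0,1,0,0,0,0]' 50;  python3 - <<'E'
from h import *
goto([.576,-.131,.058],178.7)
E
python3 -m crank '[1,0,0,0,0,1,0,0,0,0,1,4,0,0,0,1,4,0,0,0,1,4,0,0,0,1,2,0,0,0,1,0,0,0,0]'
python3 - <<'E'
from jig import *
goto([.576,-.131,.058],178.7); d=save("wrist","w6"); jaws(d)
E
```

```text
clock: 13.05
tool_pos: [0.574, -0.1314, 0.0564]
orientation: [-0.0, 0.01, 1.0, 0.0]
wrist_force: [0.1, 1.2, -1.8]
grip_width: 0.0159
t 13.05 pos [ 0.574  -0.1314  0.0564] yaw 178.82 shift(mm) [-2.   0.5 -1.6] turn 0.1 F [ 0.1  1.2 -1.8] w 0.0159 j7 1.16
clock: 13.92
tool_pos: [0.5622, -0.1312, 0.0573]
orientation: [0.002, 0.01, 1.0, 0.0]
wrist_force: [6.5, 1.2, -6.6]
grip_width: 0.0155
t 13.93 pos [ 0.5622 -0.1312  0.0573] yaw 178.82 shift(mm) [-13.8   0.4  -0.6] turn 0.1 F [ 6.5  1.2 -6.6] w 0.0155 j7 1.16
jaw 495.3 -128.1 [65.7 18.8] 88.8 z 0.0602
jaw 506.9 -208.5 [67.  19.5] 88.0 z 0.0602
jaw 510.8 -48.2 [67.3 19.4] 88.4 z 0.0601
jaw 639.1 -235.4 [19.8 20.6] 89.1 z 0.0604
jaw 641.4 -133.6 [33.7 20.1] 89.0 z 0.0602
jaw 644.2 -29.9 [23.8 20.4] 86.5 z 0.0602
```

View pics/w6.png

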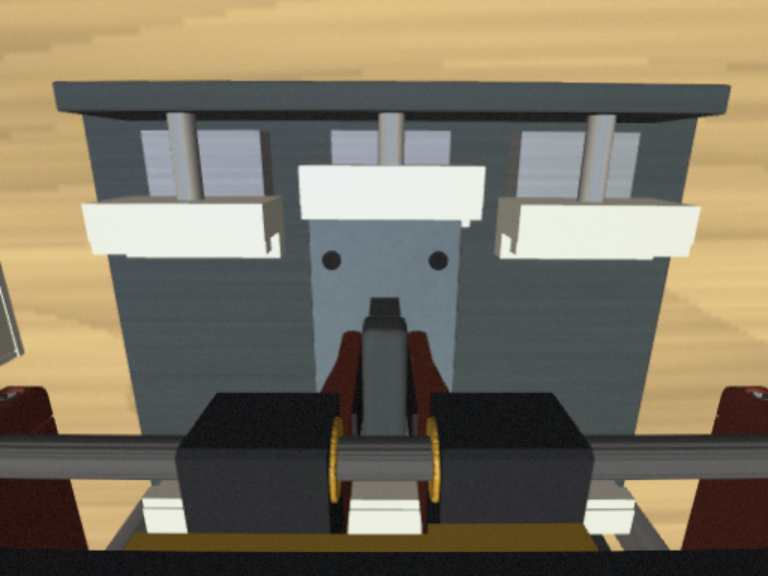

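```bash
python3 -m crank '[1,0,0,-3,0,1,0.5,0,-3,0,1,0.7,0,-3,0,1,0.7,0,-3,0,1,0.7,0,-3,0,1,0.7,0,-3,0,1,0.7,0,-3,0,1,0,0,0,0,1,0,0,0,0]'
python3 - <<'E'
from jig import *
goto([.576,-.131,.058],178.7); d=save("wrist","w7"); jaws(d); save("side","d7",1); save("scene","s7",1)
a=cv2.imread("pics/d7.png")[130:230,210:350]; b=cv2.imread("pics/s7.png")[180:300,130:300]
cv2.imwrite("pics/d7c.png",cv2.resize(a,None,fx=4,fy=4,interpolation=2)); cv2.imwrite("pics/s7c.png",cv2.resize(b,None,fx=4,fy=4,interpolation=2))
E
```

```text
clock: 15.1
tool_pos: [0.5561, -0.1314, 0.0774]
orientation: [-0.0, 0.01, 1.0, -0.0]
wrist_force: [4.5, 0.1, -9.7]
grip_width: 0.0155
t 15.1 pos [ 0.5561 -0.1314  0.0774] yaw 178.81 shift(mm) [-19.9   0.8  19.4] turn 0.1 F [ 4.5  0.1 -9.7] w 0.0155 j7 1.18
jaw 502.5 -128.4 [65.7 19.1] 88.9 z 0.0602
jaw 506.8 -208.4 [66.6 19.2] 88.7 z 0.0602
jaw 510.7 -48.3 [67.1 19.2] 89.0 z 0.0602
jaw 640.1 -240.9 [ 7.9 19. ] 86.9 z 0.0604
jaw 644.4 -24.6 [11.8 19.6] 87.7 z 0.0602
```

View pics/w7.png

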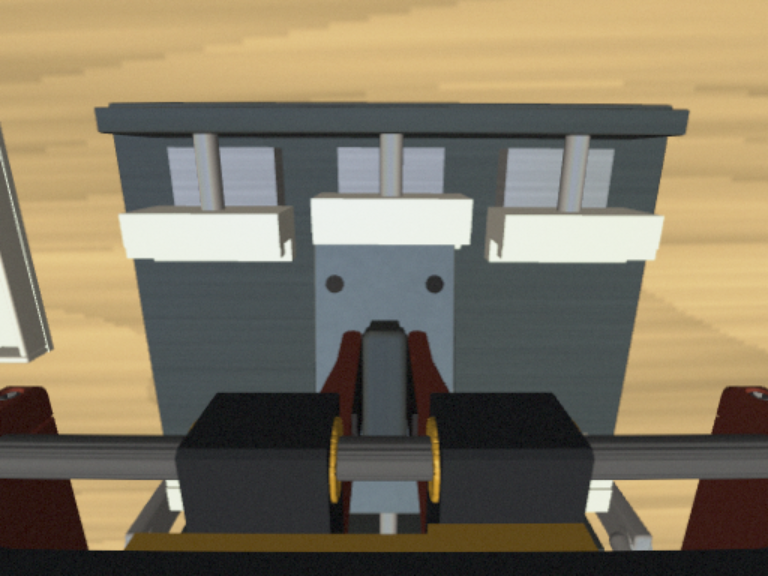

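View pics/s7c.png

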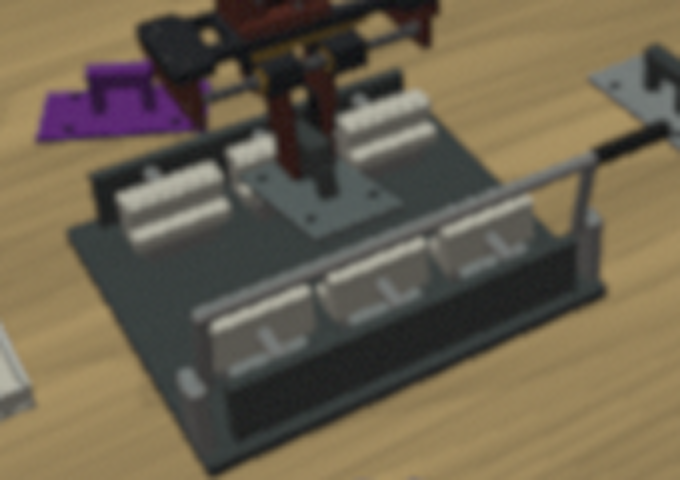

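View pics/d7c.png

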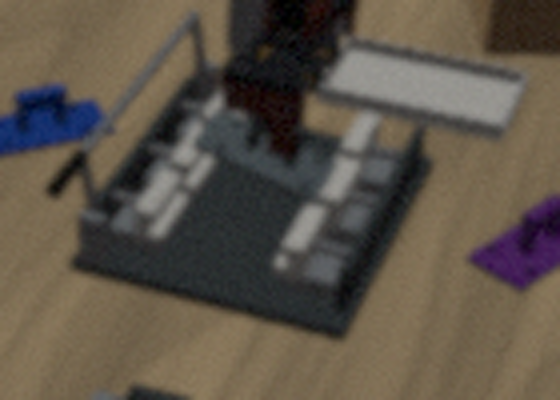

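```bash
python3 - <<'E'
from jig import *
d=snap("scene");X=cloud(d)
m=(abs(X[...,1]+.131)<.033)&(X[...,0]>.575)&(X[...,0]<.66)&(X[...,2]>.045)&(X[...,2]<.09); P=X[m]
for a in np.arange(.575,.66,.006):
    q=P[(P[:,0]>=a)&(P[:,0]<a+.006)]; print(round(a,3),len(q),np.percentile(q[:,2],[10,50,90]).round(4) if len(q) else '')
E
```

```text
0.575 18 [0.0715 0.0726 0.0734]
0.581 24 [0.0729 0.0744 0.0854]
0.587 46 [0.0746 0.0773 0.0872]
0.593 24 [0.0756 0.0766 0.0775]
0.599 27 [0.0771 0.0786 0.0796]
0.605 21 [0.0789 0.0801 0.0809]
0.611 29 [0.0806 0.0813 0.0825]
0.617 26 [0.082  0.0828 0.0844]
0.623 30 [0.0831 0.0844 0.0857]
0.629 48 [0.081  0.0835 0.0859]
0.635 0 
0.641 28 [0.0619 0.0632 0.0646]
0.647 147 [0.0475 0.0568 0.0642]
0.653 14 [0.0478 0.0514 0.0637]
0.659 2 [0.0466 0.0488 0.051 ]
```

```bash
python3 -m crank '[1,-4,0,1,0,1,-4,0,0,0,1,-4,0,0,0,1,-3,0,0,0,1,0,0,0,0,1,0,0,0,0]'
python3 - <<'E'
from jig import *
goto([.576,-.131,.058],178.7); d=save("wrist","w8"); jaws(d)
E
```

```text
clock: 16.05
tool_pos: [0.5709, -0.1315, 0.0765]
orientation: [-0.0, 0.01, 1.0, -0.0]
wrist_force: [-0.2, -0.3, -1.7]
grip_width: 0.0156
t 16.05 pos [ 0.5709 -0.1315  0.0765] yaw 178.81 shift(mm) [-5.   0.6 18.5] turn 0.1 F [-0.2 -0.3 -1.7] w 0.0156 j7 1.18
jaw 506.8 -208.2 [66.9 19.1] 88.6 z 0.0602
jaw 509.0 -128.5 [65.5 19. ] 88.9 z 0.0602
jaw 510.5 -48.4 [66.9 19. ] 88.7 z 0.0601
```

View pics/w8.png

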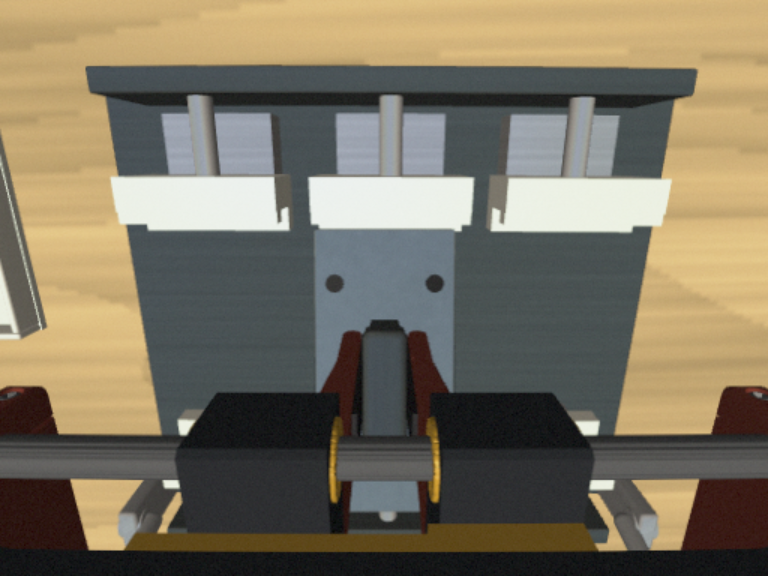

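```bash
python3 -m crank '[1,-4,0,0,0,1,-1,0,-2,0,1,0,0,-4,0,1,0,0,-4,0,1,0,0,0,0]'
python3 - <<'E'
from jig import *
goto([.576,-.131,.058],178.7); d=save("wrist","w9"); jaws(d)
E
```

```text
clock: 16.73
tool_pos: [0.5765, -0.1316, 0.0871]
orientation: [0.0, 0.01, 1.0, -0.0]
wrist_force: [0.2, 0.1, -3.3]
grip_width: 0.0155
t 16.73 pos [ 0.5765 -0.1316  0.0871] yaw 178.81 shift(mm) [ 0.5  0.6 29.1] turn 0.1 F [ 0.2  0.1 -3.3] w 0.0155 j7 1.19
jaw 506.9 -208.3 [66.4 18.5] 88.7 z 0.0603
jaw 508.9 -128.4 [65.8 19. ] 88.9 z 0.0602
jaw 510.7 -48.5 [66.8 18.5] 89.0 z 0.0602
```

View pics/w9.png

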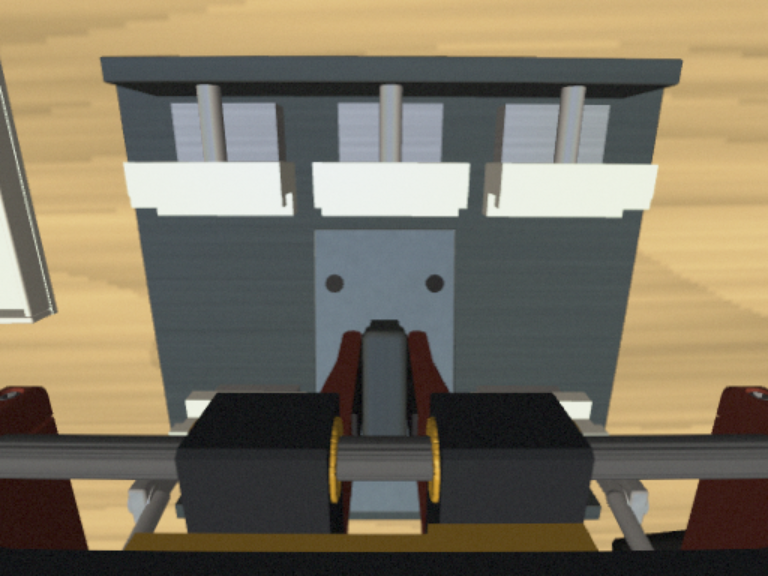

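```bash
python3 -m crank '[1,0,0,-30,0,1,0,0,-40,0,1,0,0,-40,0,1,0,0,0,0]'; python3 - <<'E'
from jig import *
np.set_printoptions(suppress=True)
goto([.49,-.387,.2],178.7)
for n in ("scene","side","wrist"):
    d=snap(n);X=cloud(d);hsv=cv2.cvtColor(d["img"],cv2.COLOR_BGR2HSV);z=X[...,2]
    w=(hsv[...,2]>110)&(hsv[...,1]<60)&(abs(X[...,0]-.48)<.13)&(abs(X[...,1]+.4)<.09)&(z>.001)&(z<.025)
    P=X[w]; 
    if len(P)>50: print(n,len(P),cv2.minAreaRect(P[:,:2].astype(np.float32)*1000),np.percentile(P,[1,99],axis=0).round(3))
    m=(X[...,1]<-.42)&(X[...,1]>-.62)&(X[...,0]>.1)&(X[...,0]<.6)&(z>.06)&(z<.3); P=X[m]
    if len(P): 
        i=P[:,0].argmax(); j=P[:,1].argmax(); print(n,"box",P[i].round(3),P[j].round(3),P[:,2].max().round(3),np.percentile(P,[0,1,50,99,100],axis=0).round(3).tolist())
E
```

```text
clock: 17.27
tool_pos: [0.5781, -0.1314, 0.1996]
orientation: [0.003, 0.01, 1.0, -0.001]
wrist_force: [0.7, -0.3, -3.2]
grip_width: 0.0155
t 17.27 pos [ 0.5781 -0.1314  0.1996] yaw 178.81 shift(mm) [  82.8 -257.4   -0.6] turn 0.1 F [ 0.7 -0.3 -3.2] w 0.0155 j7 1.29
scene 1829 ((487.97076416015625, -390.81396484375), (111.74156188964844, 197.10317993164062), 88.8072509765625) [[ 0.395 -0.445  0.003]
 [ 0.585 -0.336  0.023]]
scene box [ 0.457 -0.514  0.3  ] [ 0.447 -0.49   0.289] 0.3 [[0.211, -0.583, 0.06], [0.235, -0.573, 0.062], [0.392, -0.517, 0.158], [0.45, -0.492, 0.294], [0.457, -0.49, 0.3]]
side 500 ((492.9827880859375, -397.328125), (200.58645629882812, 164.15927124023438), 1.3984620571136475) [[ 0.394 -0.448  0.001]
 [ 0.583 -0.335  0.022]]
side box [ 0.493 -0.618  0.299] [ 0.443 -0.484  0.188] 0.3 [[0.125, -0.618, 0.06], [0.129, -0.611, 0.062], [0.288, -0.55, 0.187], [0.445, -0.491, 0.298], [0.493, -0.484, 0.3]]
wrist 12718 ((488.49676513671875, -388.56304931640625), (110.85540771484375, 189.3051300048828), 88.5927963256836) [[ 0.397 -0.442  0.001]
 [ 0.582 -0.334  0.019]]
```

```bash
python3 -m crank '[1,16.4,-50,0,0,1,16.4,-50,0,0,1,16.4,-50,0,0,1,16.4,-50,0,0,1,16.4,-51,0,0,1,0,0,0,0,1,0,0,50,0,1,0,0,50,0,1,0,0,30,0,1,0,0,0,0]'; python3 - <<'E'
from jig import *
goto([.496,-.382,.022],178.7); save("wrist","w10"); d=save("scene","s10",1.5)
E
```

```text
clock: 18.68
tool_pos: [0.4868, -0.3786, 0.0629]
orientation: [-0.003, 0.01, 1.0, 0.002]
wrist_force: [0.7, -0.9, -2.3]
grip_width: 0.0155
t 18.68 pos [ 0.4868 -0.3786  0.0629] yaw 178.9 shift(mm) [-9.5 -3.4 40.9] turn 0.2 F [ 0.7 -0.9 -2.3] w 0.0155 j7 1.64
```

View pics/w10.png

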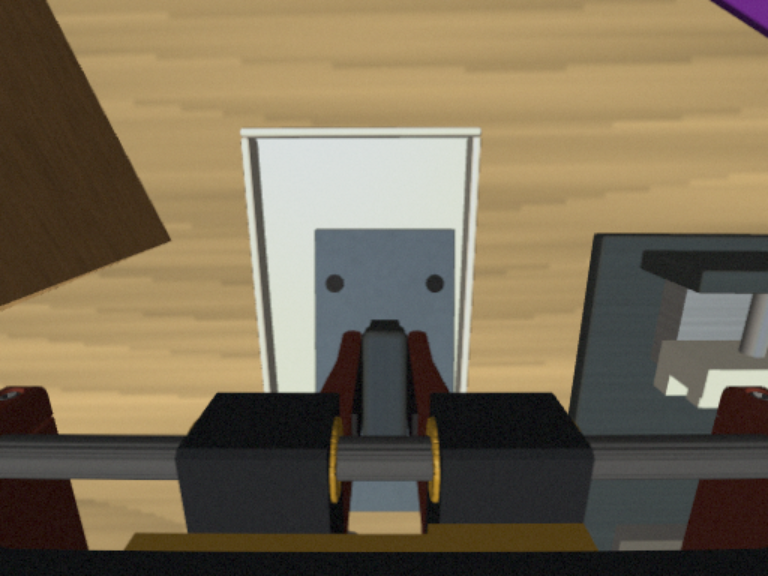

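View pics/s10.png

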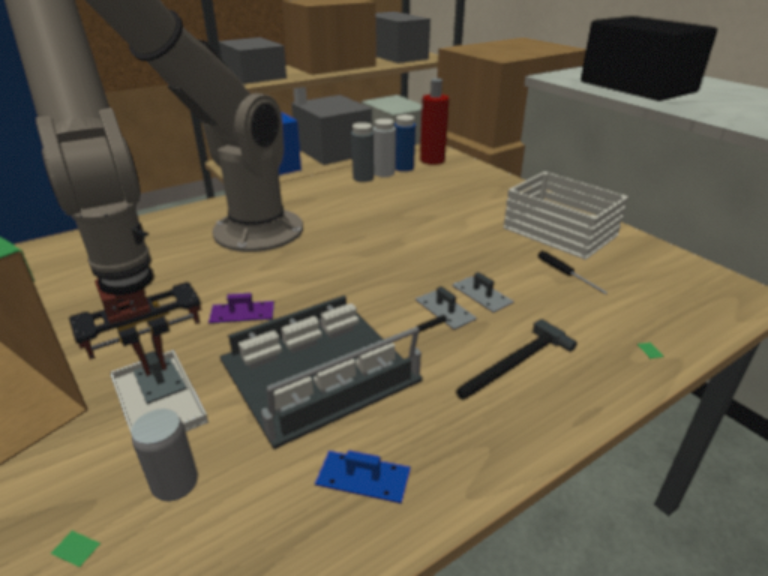

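```bash
python3 -m crank '[1,-4,-4,12,0,1,0,0,8,0,1,0,0,4,0,1,0,0,4,0,1,0,0,4,0,1,0,0,4,0,1,0,0,3,0,1,0,0,0,0]' 20; python3 - <<'E'
from jig import *
goto([.492,-.382,.022],178.7); save("wrist","w11")
E
```

```text
clock: 19.77
tool_pos: [0.4936, -0.3851, 0.0279]
orientation: [0.001, 0.01, 1.0, -0.0]
wrist_force: [3.2, -0.3, 3.4]
grip_width: 0.0157
t 19.77 pos [ 0.4936 -0.3851  0.0279] yaw 178.83 shift(mm) [1.7 3.  5.9] turn 0.1 F [ 3.2 -0.3  3.4] w 0.0157 j7 1.61
```

View pics/w11.png

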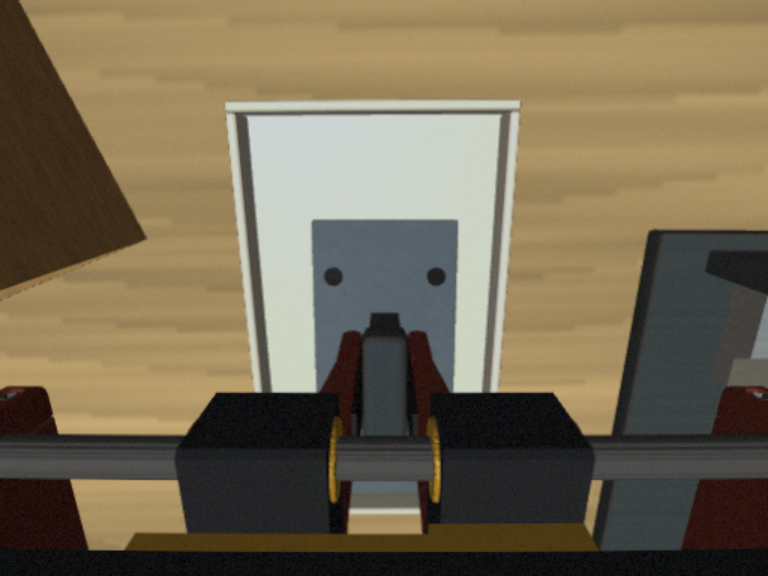

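Contact made, and it's levelling. Continue, then release.

```bash
python3 -m crank '[1,0,0,3,0,1,0,0,3,0,1,0,0,2,0,1,0,0,0,0,0.5,0,0,0,0,0.3,0,0,0,0,0.3,0,0,0,0]' 10; python3 - <<'E'
from jig import *
goto([.492,-.382,.022],178.7); save("wrist","w12")
E
python3 -m crank '[-0.2,0,0,0,0,-0.2,0,0,-20,0,-0.2,0,0,-40,0,-1,0,0,-50,0,-1,0,0,-50,0]' 10
```

```text
clock: 20.7
tool_pos: [0.4923, -0.3849, 0.0191]
orientation: [-0.001, 0.01, 1.0, 0.0]
wrist_force: [0.3, 0.5, -0.9]
grip_width: 0.0304
t 20.7 pos [ 0.4923 -0.3849  0.0191] yaw 178.8 shift(mm) [ 0.4  2.9 -2.9] turn 0.1 F [ 0.3  0.5 -0.9] w 0.0304 j7 1.6
clock: 21.38
tool_pos: [0.4931, -0.3847, 0.1825]
orientation: [0.0, 0.01, 1.0, -0.0]
wrist_force: [0.5, -1.3, 0.7]
grip_width: 0.0692
```

View pics/w12.png

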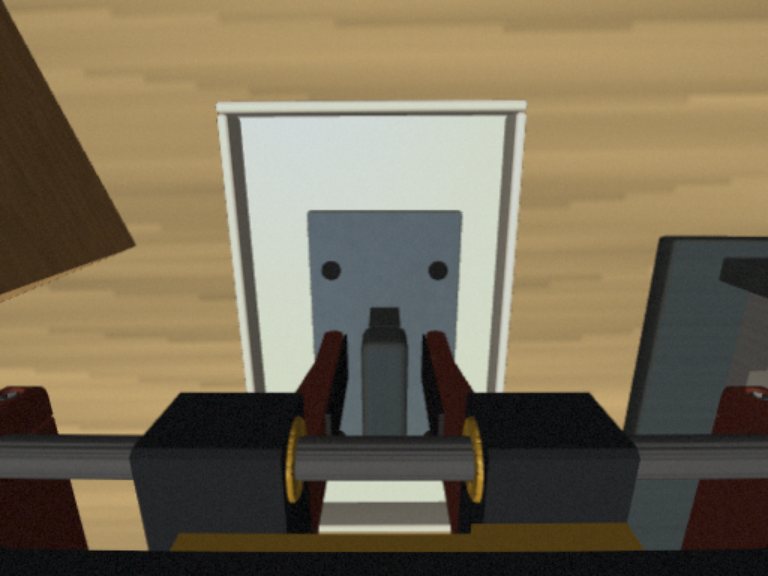

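```bash
python3 -m crank '[-1,0,0,-30,0,-1,-6,55,0,0,-1,-6,55,0,0,-1,-6,55,0,0,-1,-6,55,0,0,-1,-6,55,0,0,-1,-6,55,0,0,-1,-6,55,0,0,-1,-6,55,0,0,-1,-6,55,0,0]' 50;python3 -m crank '[-1,-15,20,0,0,-1,0,0,0,0]'; cat > pl.py <<'E'
from h import *
def plates(n,box=(.3,.9,.06,.5)):
    d=snap(n);X=cloud(d);hsv=cv2.cvtColor(d["img"],cv2.COLOR_BGR2HSV);z=X[...,2]
    r=(X[...,0]>box[0])&(X[...,0]<box[1])&(X[...,1]>box[2])&(X[...,1]<box[3])
    w=r&(hsv[...,1]<70)&(hsv[...,2]>90)&(z>.002)&(z<.013)
    k,l,s,c=cv2.connectedComponentsWithStats(cv2.morphologyEx(w.astype(np.uint8),cv2.MORPH_CLOSE,np.ones((3,3))))
    for i in range(1,k):
        if s[i,4]>150:
            P=X[(l==i)&w]; R=cv2.minAreaRect(P[:,:2].astype(np.float32)*1000); print(n,"plate",s[i,4],np.round(R[0],1),np.round(R[1],1),round(R[2],1))
    w=r&(z>.042)&(z<.055)&(hsv[...,2]<110)
    k,l,s,c=cv2.connectedComponentsWithStats(w.astype(np.uint8))
    for i in range(1,k):
        if s[i,4]>40:
            P=X[l==i]; R=cv2.minAreaRect(P[:,:2].astype(np.float32)*1000); print(n,"bar",s[i,4],np.round(R[0],1),np.round(R[1],1),round(R[2],1))
    return d
E
python3 - <<'E'
from pl import *
goto([.557,.178,.25],178.7); plates("wrist"); plates("scene"); save("wrist","w13"); d=snap("scene"); X=cloud(d)
m=(abs(X[...,0]-.49)<.08)&(abs(X[...,1]+.387)<.045)&(X[...,2]>.006)&(X[...,2]<.02)&(d["img"][...,0]<150); print("done plate top",np.percentile(X[m],[5,50,95],axis=0).round(4))
E
```

```text
clock: 22.62
tool_pos: [0.5573, 0.1107, 0.2111]
orientation: [0.001, 0.01, 1.0, -0.0]
wrist_force: [1.0, 0.1, 0.8]
grip_width: 0.0881
clock: 22.88
tool_pos: [0.5728, 0.131, 0.2109]
orientation: [0.001, 0.009, 1.0, 0.001]
wrist_force: [-0.6, 0.0, 0.6]
grip_width: 0.0879
t 22.88 pos [0.5728 0.131  0.2109] yaw 179.01 shift(mm) [ 16.6  46.7 -39. ] turn 0.3 F [-0.6  0.   0.6] w 0.0879 j7 0.84
wrist plate 3898 [555.9 178.4] [127.8  61.8] 1.0
wrist plate 3723 [556.8 281.7] [128.   62.9] 2.4
wrist bar 557 [555.3 177.6] [49.4 15.5] 1.8
wrist bar 553 [556.2 281.6] [48.7 15.9] 2.7
scene plate 365 [558.  279.7] [129.1  67.1] 4.3
scene plate 388 [556.5 175.9] [128.9  63.7] 2.0
scene bar 47 [557.9 277.3] [49.4 14. ] 1.3
scene bar 56 [557.4 175.2] [48.  15.3] 1.5
done plate top [[ 0.4406 -0.4141  0.0092]
 [ 0.4944 -0.3748  0.0116]
 [ 0.5545 -0.3564  0.0137]]
```

View pics/w13.png

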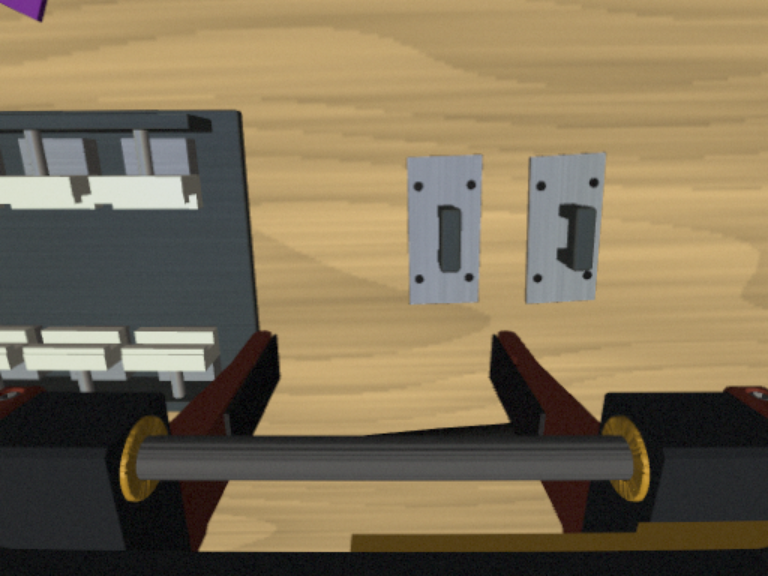

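```bash
python3 -m crank '[-1,9,23,20,-2.3,-1,9,23,50,0,-1,0,0,50,0,-1,0,0,0,0,-1,0,0,0,0]' 50; python3 - <<'E'
from h import *
goto([.555,.178,.018],181.3)
E
```

```text
clock: 23.7
tool_pos: [0.5557, 0.1741, 0.0913]
orientation: [0.001, -0.009, 1.0, 0.0]
wrist_force: [-0.1, 0.3, 0.5]
grip_width: 0.088
t 23.7 pos [0.5557 0.1741 0.0913] yaw -178.97 shift(mm) [ 0.7  3.8 73.3] turn -360.3 F [-0.1  0.3  0.5] w 0.088 j7 0.68
```

```bash
python3 -m crank '[-1,0.7,3.8,35,0,-1,0,0,38,0,-1,0,0,0,0,0,0,0,0,0,1,0,0,0,0,1,0,0,0,0,1,0,0,0,0,1,0,0,0,0,1,0,0,0,0,1,0,0,0,0]' 50; python3 - <<'E'
from h import *
goto([.555,.178,.018],181.3)
E
```

```text
clock: 24.95
tool_pos: [0.5538, 0.1783, 0.0165]
orientation: [-0.0, -0.01, 1.0, -0.0]
wrist_force: [-0.8, -0.5, -0.1]
grip_width: 0.0216
t 24.95 pos [0.5538 0.1783 0.0165] yaw -178.88 shift(mm) [-1.2 -0.4 -1.5] turn -360.2 F [-0.8 -0.5 -0.1] w 0.0216 j7 0.59
```

```bash
python3 -m crank '[1,0,0,0,0,1,0,0,0,0,1,0,0,0,0,1,0,0,-50,0,1,0,0,-50,0,1,0,0,-40,2.4,1,0,0,0,0]' 50; python3 - <<'E'
from h import *
goto([.586,-.0504,.1],178.7)
E
```

```text
clock: 25.82
tool_pos: [0.5554, 0.1791, 0.1593]
orientation: [0.003, 0.011, 1.0, 0.001]
wrist_force: [0.5, 0.1, -3.2]
grip_width: 0.0153
t 25.82 pos [0.5554 0.1791 0.1593] yaw 178.69 shift(mm) [ -35.6 -228.8   59.2] turn -0.0 F [ 0.5  0.1 -3.2] w 0.0153 j7 0.7
```

```bash
python3 -m crank '[1,-7,-46,0,0,1,-7,-46,0,0,1,-7,-46,0,0,1,-7,-46,0,0,1,-7,-45,0,0,1,0,0,30,0,1,0,0,20,0,1,0,0,0,0]' 50; python3 - <<'E'
from jig import *
goto([.586,-.0504,.1],178.7); d=save("wrist","w14"); jaws(d)
E
```

```text
clock: 26.82
tool_pos: [0.5816, -0.0507, 0.1041]
orientation: [-0.002, 0.01, 1.0, 0.0]
wrist_force: [0.0, 0.6, -2.0]
grip_width: 0.0156
t 26.82 pos [ 0.5816 -0.0507  0.1041] yaw 178.83 shift(mm) [-4.4  0.4  4. ] turn 0.1 F [ 0.   0.6 -2. ] w 0.0156 j7 1.06
jaw 508.7 -128.5 [66.7 19.1] 88.1 z 0.0603
jaw 510.7 -48.5 [65.5 19.1] 88.8 z 0.0602
jaw 507.5 -204.3 [59.4 18.7] 88.3 z 0.0603
jaw 638.4 -207.2 [58.2 17. ] 89.2 z 0.0602
jaw 636.7 -161.3 [10.2 19.4] 52.0 z 0.06
```

View pics/w14.png

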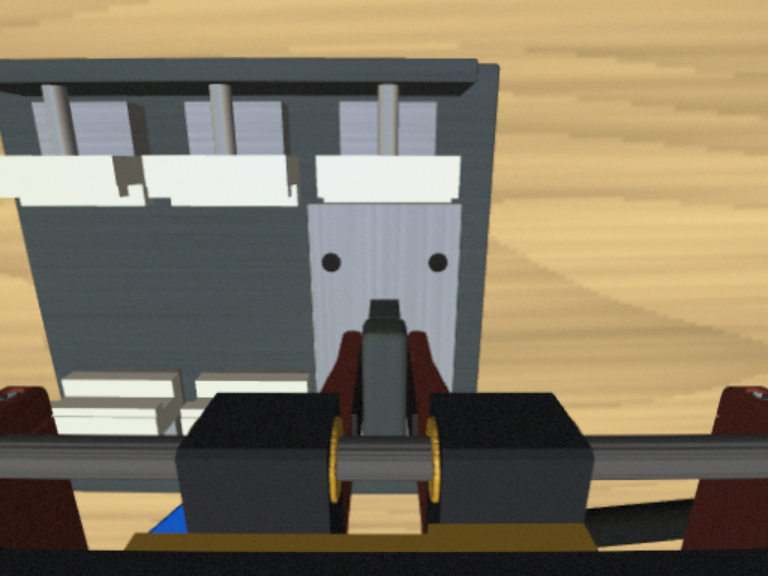

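```bash
cat >> jig.py <<'E'
def tip(d,yc,xmax=.55,white=150):
    X=cloud(d); hsv=cv2.cvtColor(d["img"],cv2.COLOR_BGR2HSV); z=X[...,2]
    m=(abs(X[...,1]-yc)<.028)&(abs(X[...,1]-yc)>.013)&(X[...,0]>.46)&(X[...,0]<xmax)&(z>.035)&(z<.13)
    P=X[m]; V=hsv[m]
    for a in np.arange(.48,xmax,.005):
        q=(P[:,0]>=a)&(P[:,0]<a+.005)
        if q.sum()>5: print(round(a,3),q.sum(),"z",np.median(P[q,2]).round(4),"V",int(np.median(V[q,2])),end=" | ")
    print()
E
python3 -m crank '[1,-4.5,0,0,0,1,0,0,4,0,1,0,0,0,0,1,0,0,0,0]'; python3 - <<'E'
from jig import *
goto([.586,-.0504,.08],178.7); d=snap("wrist"); tip(d,-.05)
E
```

```text
clock: 27.38
tool_pos: [0.5882, -0.0515, 0.1027]
orientation: [0.0, 0.011, 1.0, -0.0]
wrist_force: [0.2, 0.7, -3.2]
grip_width: 0.0155
t 27.38 pos [ 0.5882 -0.0515  0.1027] yaw 178.72 shift(mm) [ 2.2  1.1 22.7] turn 0.0 F [ 0.2  0.7 -3.2] w 0.0155 j7 1.05
0.5 260 z 0.0604 V 241 | 0.505 337 z 0.0604 V 241 | 0.51 336 z 0.0604 V 241 | 0.515 312 z 0.0595 V 241 | 0.52 205 z 0.0384 V 241 | 0.525 399 z 0.0903 V 177 | 0.53 401 z 0.0906 V 177 | 0.535 403 z 0.0907 V 176 | 0.54 402 z 0.0907 V 176 | 0.545 392 z 0.0908 V 174 |
```

```bash
python3 -m crank '[1,0,1,10,0,1,0,0,9,0,1,0,0,3,0,1,0,0,3,0,1,0,0,3,0,1,0,0,3,0,1,0,0,0,0]'; python3 - <<'E'
from jig import *
goto([.586,-.0504,.072],178.7); d=save("wrist","w15"); tip(d,-.05)
E
```

```text
clock: 28.3
tool_pos: [0.5892, -0.0505, 0.073]
orientation: [0.001, 0.011, 1.0, -0.0]
wrist_force: [-3.2, -1.2, 7.5]
grip_width: 0.0157
t 28.3 pos [ 0.5892 -0.0505  0.073 ] yaw 178.71 shift(mm) [3.2 0.  1. ] turn 0.0 F [-3.2 -1.2  7.5] w 0.0157 j7 1.02
0.5 363 z 0.0604 V 240 | 0.505 468 z 0.0604 V 241 | 0.51 458 z 0.0604 V 241 | 0.515 437 z 0.0596 V 241 | 0.52 271 z 0.0385 V 241 | 0.525 70 z 0.0383 V 241 | 0.53 335 z 0.0557 V 175 | 0.535 394 z 0.0563 V 177 | 0.54 381 z 0.0567 V 176 | 0.545 385 z 0.0572 V 176 |
```

```bash
python3 -m crank '[1,0,0,1.5,0,1,0,0,1.5,0,1,0,0,0,0,1,0,0,0,0]'; python3 - <<'E'
from jig import *
goto([.586,-.0504,.072],178.7); d=save("wrist","w15"); tip(d,-.05)
E
```

```text
clock: 28.85
tool_pos: [0.5891, -0.0505, 0.0701]
orientation: [0.001, 0.011, 1.0, -0.0]
wrist_force: [-3.9, -0.5, 8.1]
grip_width: 0.0155
t 28.85 pos [ 0.5891 -0.0505  0.0701] yaw 178.71 shift(mm) [ 3.  0. -2.] turn 0.0 F [-3.9 -0.5  8.1] w 0.0155 j7 1.02
0.5 368 z 0.0604 V 240 | 0.505 479 z 0.0604 V 241 | 0.51 468 z 0.0604 V 241 | 0.515 445 z 0.0594 V 241 | 0.52 275 z 0.0385 V 241 | 0.525 96 z 0.0383 V 241 | 0.53 178 z 0.0503 V 173 | 0.535 383 z 0.0509 V 177 | 0.54 372 z 0.0517 V 177 | 0.545 380 z 0.0523 V 176 |
```

```bash
python3 -m crank '[1,5,0,0,0,1,5,0,0,0,1,5,0,0,0,1,4,0,0,0,1,3,0,0,0,1,0,0,0,0,1,0,0,0,0]'; python3 - <<'E'
from jig import *
goto([.586,-.0504,.072],178.7); d=save("wrist","w16"); tip(d,-.05); jaws(d)
E
```

```text
clock: 29.78
tool_pos: [0.5665, -0.0499, 0.0685]
orientation: [0.0, 0.011, 1.0, 0.0]
wrist_force: [4.5, 0.3, -1.1]
grip_width: 0.0158
t 29.77 pos [ 0.5665 -0.0499  0.0685] yaw 178.71 shift(mm) [-19.5  -0.1  -3.4] turn 0.0 F [ 4.5  0.3 -1.1] w 0.0158 j7 1.01
0.495 463 z 0.0602 V 241 | 0.5 453 z 0.0604 V 241 | 0.505 430 z 0.0603 V 241 | 0.51 385 z 0.0594 V 241 | 0.515 293 z 0.0504 V 179 | 0.52 376 z 0.051 V 176 | 0.525 370 z 0.0516 V 176 | 0.53 372 z 0.0524 V 144 | 0.535 356 z 0.053 V 175 | 0.54 362 z 0.0536 V 176 | 0.545 353 z 0.0542 V 175 | 
jaw 505.3 -48.3 [65.8 18.9] 88.8 z 0.0602
jaw 507.4 -190.0 [19.3 31.6] 0.1 z 0.0603
jaw 509.0 -128.6 [67.  18.8] 88.7 z 0.0602
jaw 567.8 -70.8 [20.9 38.7] 86.4 z 0.0564
jaw 564.3 -25.0 [43.2 20.1] 33.2 z 0.0563
jaw 641.0 -191.2 [26.3 18.7] 88.6 z 0.0604
jaw 642.2 -157.8 [14. 19.] 88.7 z 0.0603
jaw 642.1 -52.6 [33.8 23.3] 89.9 z 0.061
```

View pics/w16.png

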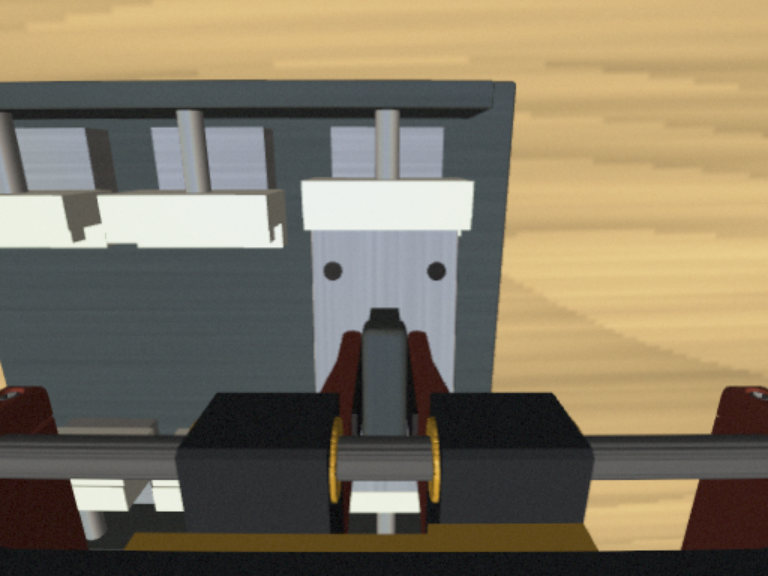

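```bash
python3 -m crank '[1,3,0,0,0,1,3,0,0,0,1,1,0,0,0,1,0,0,0,0,1,0,0,0,0]'; python3 - <<'E'
from jig import *
goto([.586,-.0504,.072],178.7); d=save("wrist","w17"); tip(d,-.05); jaws(d); d=save("scene","s17",1)
b=d["img"][180:300,130:300]; cv2.imwrite("pics/s17c.png",cv2.resize(b,None,fx=4,fy=4,interpolation=2))
X=cloud(d); m=(abs(X[...,1]+.05)<.030)&(X[...,0]>.575)&(X[...,0]<.66)&(X[...,2]>.045)&(X[...,2]<.09); P=X[m]
for a in np.arange(.59,.66,.006):
    q=P[(P[:,0]>=a)&(P[:,0]<a+.006)]; print(round(a,3),len(q),np.percentile(q[:,2],[10,50,90]).round(4) if len(q) else '')
E
```

```text
clock: 30.45
tool_pos: [0.5601, -0.0498, 0.0689]
orientation: [0.001, 0.011, 1.0, 0.0]
wrist_force: [6.6, 0.7, -2.1]
grip_width: 0.0155
t 30.45 pos [ 0.5601 -0.0498  0.0689] yaw 178.71 shift(mm) [-25.9  -0.   -3.1] turn 0.0 F [ 6.6  0.7 -2.1] w 0.0155 j7 1.01
0.485 81 z 0.0572 V 147 | 0.49 497 z 0.0604 V 241 | 0.495 445 z 0.0605 V 241 | 0.5 419 z 0.0602 V 241 | 0.505 344 z 0.0593 V 241 | 0.51 346 z 0.0506 V 178 | 0.515 370 z 0.0512 V 176 | 0.52 379 z 0.052 V 176 | 0.525 362 z 0.0529 V 137 | 0.53 349 z 0.0533 V 176 | 0.535 354 z 0.054 V 176 | 0.54 350 z 0.0546 V 175 | 0.545 1054 z 0.0878 V 59 | 
jaw 499.3 -48.1 [65.8 19.2] 88.7 z 0.0602
jaw 507.4 -191.3 [33.1 18.7] 88.7 z 0.0602
jaw 508.8 -128.6 [67.2 18.7] 88.7 z 0.0602
jaw 558.2 -24.5 [42.2 20.8] 33.6 z 0.0565
jaw 556.9 -75.7 [19.5 43.8] 54.2 z 0.0564
jaw 638.8 -52.1 [34.2 30.1] 87.6 z 0.0607
jaw 640.1 -191.4 [26.8 19.6] 88.6 z 0.0602
jaw 643.8 -158.1 [13.5 14.7] 88.1 z 0.0605
0.59 28 [0.0642 0.0652 0.0683]
0.596 26 [0.0646 0.066  0.067 ]
0.602 27 [0.0656 0.0666 0.0677]
0.608 23 [0.0666 0.0676 0.0685]
0.614 28 [0.0675 0.0683 0.0693]
0.62 28 [0.0682 0.069  0.0702]
0.626 45 [0.0654 0.0687 0.0707]
0.632 1 [0.0705 0.0705 0.0705]
0.638 1 [0.0623 0.0623 0.0623]
0.644 32 [0.0618 0.0637 0.0651]
0.65 126 [0.0475 0.0558 0.0637]
0.656 2 [0.0498 0.0501 0.0503]
```

View pics/s17c.png

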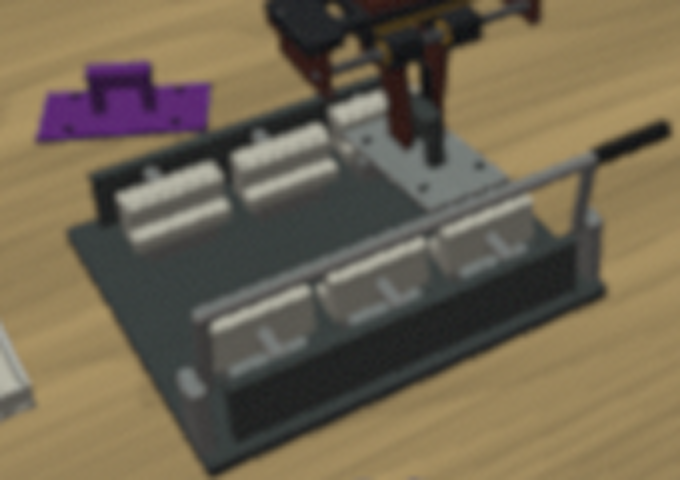

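```bash
python3 -m crank '[1,0.5,0,1.5,0,1,0,0,2,0,1,0,0,2,0,1,-0.5,0,2,0,1,-0.5,0,2,0,1,-0.5,0,2,0,1,0,0,0,0,1,0,0,0,0]'; python3 - <<'E'
from jig import *
goto([.586,-.0504,.058],178.7); d=save("wrist","w18"); tip(d,-.05); jaws(d); d=save("scene","s18",1)
b=d["img"][180:300,130:300]; cv2.imwrite("pics/s18c.png",cv2.resize(b,None,fx=4,fy=4,interpolation=2))
X=cloud(d); m=(abs(X[...,1]+.05)<.030)&(X[...,0]>.575)&(X[...,0]<.66)&(X[...,2]>.045)&(X[...,2]<.09); P=X[m]
for a in np.arange(.59,.66,.006):
    q=P[(P[:,0]>=a)&(P[:,0]<a+.006)]; print(round(a,3),len(q),np.percentile(q[:,2],[10,50,90]).round(4) if len(q) else '')
E
```

```text
clock: 31.55
tool_pos: [0.5626, -0.0499, 0.0589]
orientation: [0.002, 0.011, 1.0, -0.0]
wrist_force: [6.6, -0.2, 7.9]
grip_width: 0.0153
t 31.55 pos [ 0.5626 -0.0499  0.0589] yaw 178.7 shift(mm) [-23.4   0.    1. ] turn -0.0 F [ 6.6 -0.2  7.9] w 0.0153 j7 0.99
0.485 123 z 0.0584 V 148 | 0.49 538 z 0.0604 V 241 | 0.495 508 z 0.0605 V 241 | 0.5 481 z 0.0602 V 241 | 0.505 354 z 0.0594 V 241 | 0.51 314 z 0.0446 V 177 | 0.515 383 z 0.045 V 176 | 0.52 390 z 0.0453 V 175 | 0.525 381 z 0.0458 V 131 | 0.53 368 z 0.0459 V 174 | 0.535 354 z 0.0462 V 174 | 0.54 358 z 0.0465 V 174 | 0.545 363 z 0.0468 V 174 | 
jaw 499.2 -48.2 [65.7 19.3] 88.6 z 0.0602
jaw 507.6 -186.3 [24.2 18.8] 88.6 z 0.0603
jaw 508.8 -128.6 [67.1 19.3] 88.6 z 0.0602
jaw 640.8 -187.1 [20.  18.4] 0.7 z 0.0602
jaw 641.5 -155.3 [20.2 20.5] 87.1 z 0.0604
jaw 643.7 -52.5 [34.  20.1] 88.8 z 0.0602
0.59 43 [0.0517 0.0538 0.0817]
0.596 33 [0.0525 0.0532 0.0547]
0.602 26 [0.0527 0.0536 0.0551]
0.608 31 [0.0528 0.0539 0.0551]
0.614 22 [0.0536 0.0542 0.0557]
0.62 2 [0.0562 0.0564 0.0566]
0.626 0 
0.632 0 
0.638 1 [0.0622 0.0622 0.0622]
0.644 34 [0.0624 0.0637 0.0653]
0.65 121 [0.0482 0.0567 0.0638]
0.656 3 [0.0495 0.0507 0.0511]
```

View pics/s18c.png

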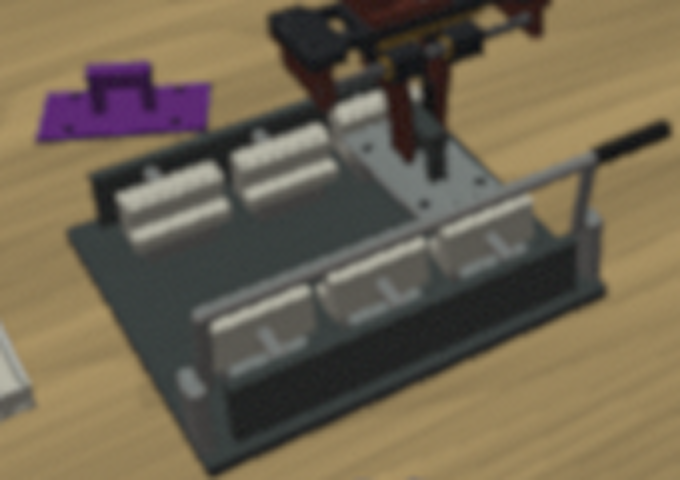

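```bash
python3 -m crank '[1,0,0,1.5,0,1,0,0,1.5,0,1,0,0,1,0,1,0,0,0,0,1,0,0,0,0]'; python3 - <<'E'
from jig import *
goto([.586,-.0504,.058],178.7); d=snap("wrist"); tip(d,-.05); jaws(d)
E
```

```text
clock: 32.28
tool_pos: [0.5633, -0.0499, 0.0554]
orientation: [0.003, 0.011, 1.0, -0.0]
wrist_force: [6.5, -1.4, 10.5]
grip_width: 0.0157
t 32.27 pos [ 0.5633 -0.0499  0.0554] yaw 178.7 shift(mm) [-22.7  -0.   -2.5] turn -0.0 F [ 6.5 -1.4 10.5] w 0.0157 j7 0.99
0.485 278 z 0.0602 V 240 | 0.49 544 z 0.0604 V 241 | 0.495 539 z 0.0604 V 241 | 0.5 503 z 0.0599 V 241 | 0.505 264 z 0.0592 V 241 | 0.51 413 z 0.0443 V 176 | 0.515 398 z 0.0443 V 176 | 0.52 401 z 0.0443 V 174 | 0.525 380 z 0.0446 V 144 | 0.53 369 z 0.0443 V 175 | 0.535 365 z 0.0443 V 174 | 0.54 356 z 0.0444 V 173 | 0.545 350 z 0.0443 V 173 | 
jaw 497.7 -48.2 [65.8 18.8] 88.7 z 0.0602
jaw 507.6 -184.6 [19.5 18.8] 87.6 z 0.0603
jaw 508.8 -128.7 [67.5 19. ] 88.8 z 0.0603
jaw 640.1 -185.3 [19.8 15.1] 0.5 z 0.0603
jaw 640.0 -154.1 [22.  17.5] 87.1 z 0.0603
jaw 642.1 -52.3 [33.3 17.3] 87.8 z 0.0602
```

```bash
python3 -m crank '[1,-3,0,-1,0,1,-4,0,0,0,1,-4,0,0,0,1,0,0,0,0,0.5,0,0,0,0,0.3,0,0,0,0,0.3,0,0,0,0]'; python3 - <<'E'
from jig import *
goto([.577,-.0504,.058],178.7); d=snap("wrist"); tip(d,-.05); jaws(d)
E
python3 -m crank '[-0.2,0,0,0,0,-0.5,0,0,-20,0,-0.5,0,0,-40,0,-1,0,0,-50,0,-1,0,0,-50,0,-1,0,0,0,0]'
python3 - <<'E'
from jig import *
from pl import plates
d=save("wrist","w19"); jaws(d); X=cloud(d); z=X[...,2]
m=(z>.04)&(z<.0495)&(abs(X[...,0]-.577)<.07)&(abs(X[...,1]+.05)<.04); P=X[m]; print("plate",cv2.minAreaRect(P[:,:2].astype(np.float32)*1000))
goto([.577,.2,.2],178.7); plates("scene")
E
```

```text
clock: 33.2
tool_pos: [0.5702, -0.0503, 0.0535]
orientation: [-0.001, 0.011, 1.0, -0.0]
wrist_force: [0.4, -0.1, 0.0]
grip_width: 0.0302
t 33.2 pos [ 0.5702 -0.0503  0.0535] yaw 178.72 shift(mm) [-6.8  0.  -4.5] turn 0.0 F [ 0.4 -0.1  0. ] w 0.0302 j7 1.0
0.495 209 z 0.0547 V 130 | 0.5 544 z 0.0604 V 241 | 0.505 544 z 0.0604 V 241 | 0.51 502 z 0.0601 V 241 | 0.515 331 z 0.0594 V 241 | 0.52 343 z 0.0444 V 177 | 0.525 400 z 0.0443 V 176 | 0.53 396 z 0.0444 V 175 | 0.535 385 z 0.0447 V 135 | 0.54 373 z 0.0444 V 174 | 0.545 376 z 0.0443 V 174 | 
jaw 508.8 -48.4 [65.8 19. ] 88.8 z 0.0602
jaw 507.7 -183.5 [17.4 19.3] 88.2 z 0.0602
jaw 508.8 -128.6 [67.2 18.6] 88.7 z 0.0602
jaw 640.1 -184.6 [19.6 14. ] 4.4 z 0.0602
jaw 645.3 -52.6 [58.6 19.5] 88.3 z 0.0601
clock: 34.0
tool_pos: [0.5738, -0.0492, 0.2195]
orientation: [0.004, 0.011, 1.0, -0.0]
wrist_force: [0.3, 0.5, -0.1]
grip_width: 0.0862
jaw 508.7 -48.4 [64.5 19. ] 88.5 z 0.0601
jaw 507.0 -208.4 [66.1 18.5] 89.6 z 0.0603
jaw 508.4 -128.1 [66.3 18.2] 88.7 z 0.0602
jaw 640.4 -211.5 [66.7 19.5] 88.5 z 0.0604
jaw 642.4 -117.4 [38.2 20. ] 88.9 z 0.0602
jaw 645.7 -51.6 [64.3 19.2] 87.6 z 0.0602
plate ((579.5459594726562, -50.63371276855469), (62.05909729003906, 118.82046508789062), 88.70459747314453)
t 34.05 pos [ 0.5723 -0.0498  0.2168] yaw 178.72 shift(mm) [  1.  249.9  16.6] turn 0.0 F [ 0.1 -0.3 -1.1] w 0.0875 j7 1.16
scene plate 362 [558.  279.5] [128.7  64.8] 3.1
scene bar 48 [559.3 277.9] [44.8 14. ] 5.2
```

View pics/w19.png

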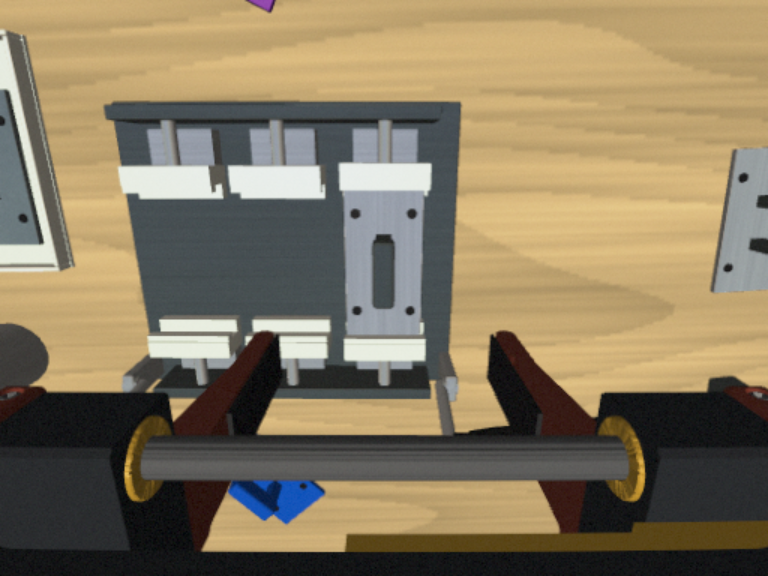

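```bash
python3 -m crank '[-1,2,55,0,0,-1,2,55,0,0,-1,2,55,0,0,-1,2,55,0,0,-1,2,55,0,0,-1,0,0,0,0]' 50;
python3 - <<'E'
from pl import *
goto([.556,.2815,.018],181.3); plates("wrist")
E
```

```text
clock: 34.85
tool_pos: [0.5646, 0.2307, 0.2132]
orientation: [-0.001, 0.007, 1.0, 0.001]
wrist_force: [0.4, 0.3, -0.2]
grip_width: 0.0879
t 34.85 pos [0.5646 0.2307 0.2132] yaw 179.23 shift(mm) [  8.8  50.3 195.3] turn -2.1 F [ 0.4  0.3 -0.2] w 0.0879 j7 0.68
wrist plate 3715 [556.8 281.5] [127.9  60.7] 2.8
wrist bar 520 [556.7 281.6] [49.6 15.7] 1.9
```

```bash
python3 -m crank '[-1,5,25,10,-3.1,-1,4,25,50,0,-1,0,0,60,0,-1,0,0,0,0,-1,0,0,0,0]' 50; python3 - <<'E'
from h import *
goto([.5567,.2815,.018],-177.7)
E
```

```text
clock: 35.52
tool_pos: [0.5592, 0.2742, 0.0955]
orientation: [0.0, -0.015, 1.0, 0.0]
wrist_force: [0.2, 1.6, 0.1]
grip_width: 0.0879
t 35.52 pos [0.5592 0.2742 0.0955] yaw -178.28 shift(mm) [ 2.3  7.3 77.5] turn -0.6 F [0.2 1.6 0.1] w 0.0879 j7 0.55
```

```bash
python3 -m crank '[-1,1,7.3,38,-0.5,-1,0,0,38,0,-1,0,0,0,0,0,0,0,0,0,1,0,0,0,0,1,0,0,0,0,1,0,0,0,0,1,0,0,0,0,1,0,0,0,0,1,0,0,0,0]' 50; python3 -m crank '[1,0,0,0,0,1,0,0,0,0,1,0,0,0,0]'; python3 - <<'E'
from h import *
goto([.5567,.2815,.018],-177.7)
E
```

```text
clock: 36.78
tool_pos: [0.5569, 0.2822, 0.018]
orientation: [-0.0, -0.02, 1.0, -0.0]
wrist_force: [0.7, 0.1, -0.4]
grip_width: 0.0211
clock: 37.15
tool_pos: [0.5569, 0.2824, 0.018]
orientation: [-0.0, -0.02, 1.0, 0.0]
wrist_force: [0.7, -0.1, -0.1]
grip_width: 0.0157
t 37.15 pos [0.5569 0.2824 0.018 ] yaw -177.68 shift(mm) [ 0.2 -0.9  0. ] turn 0.0 F [ 0.7 -0.1 -0.1] w 0.0157 j7 0.48
```

```bash
python3 -m crank '[1,0,0,-50,0,1,0,0,-50,0,1,0,0,-60,3.6,1,-3,-55,0,0,1,-3,-55,0,0,1,-3,-55,0,0,1,-3,-55,0,0,1,-3,-55,0,0,1,-3,-55,0,0,1,-3,-55,0,0]' 50; python3 -m crank '[1,-3,-55,0,0,1,-3,-50,0,0,1,0,0,0,0,1,0,0,0,0]'; python3 - <<'E'
from h import *
goto([.5862,-.2102,.1],178.7)
E
```

```text
clock: 38.4
tool_pos: [0.5687, -0.1051, 0.1779]
orientation: [-0.0, 0.011, 1.0, -0.0]
wrist_force: [0.8, 0.4, -1.6]
grip_width: 0.0158
clock: 38.9
tool_pos: [0.5726, -0.2076, 0.1777]
orientation: [-0.0, 0.011, 1.0, 0.0]
wrist_force: [0.4, 0.5, -1.7]
grip_width: 0.0155
t 38.9 pos [ 0.5726 -0.2076  0.1777] yaw 178.72 shift(mm) [-13.8  -2.4  77.7] turn 0.0 F [ 0.4  0.5 -1.7] w 0.0155 j7 1.39
```

```bash
python3 -m crank '[1,-13.8,-2.4,30,0,1,0,0,30,0,1,0,0,16,0,1,0,0,0,0,1,0,0,0,0]'; python3 - <<'E'
from jig import *
goto([.5862,-.2102,.1],178.7); d=save("wrist","w20"); tip(d,-.2095); jaws(d)
E
```

```text
clock: 39.52
tool_pos: [0.5875, -0.2104, 0.1033]
orientation: [0.001, 0.011, 1.0, -0.0]
wrist_force: [0.3, 0.5, -1.7]
grip_width: 0.0156
t 39.52 pos [ 0.5875 -0.2104  0.1033] yaw 178.76 shift(mm) [1.3 0.2 3.3] turn 0.1 F [ 0.3  0.5 -1.7] w 0.0156 j7 1.33
0.495 189 z 0.0604 V 241 | 0.5 337 z 0.0603 V 241 | 0.505 329 z 0.0603 V 241 | 0.51 332 z 0.0597 V 241 | 0.515 232 z 0.0389 V 241 | 0.52 270 z 0.0884 V 178 | 0.525 419 z 0.0896 V 177 | 0.53 397 z 0.0896 V 176 | 0.535 393 z 0.0896 V 176 | 0.54 389 z 0.0897 V 175 | 0.545 382 z 0.0899 V 131 | 
jaw 508.4 -56.4 [51.1 19.2] 89.2 z 0.0601
jaw 506.8 -208.4 [65.4 18.4] 88.8 z 0.0602
jaw 509.0 -128.5 [66.5 19.3] 88.4 z 0.0602
jaw 642.2 -109.2 [22.2 19.2] 87.5 z 0.0602
jaw 645.7 -57.0 [55.9 20.1] 88.5 z 0.0601
```

View pics/w20.png

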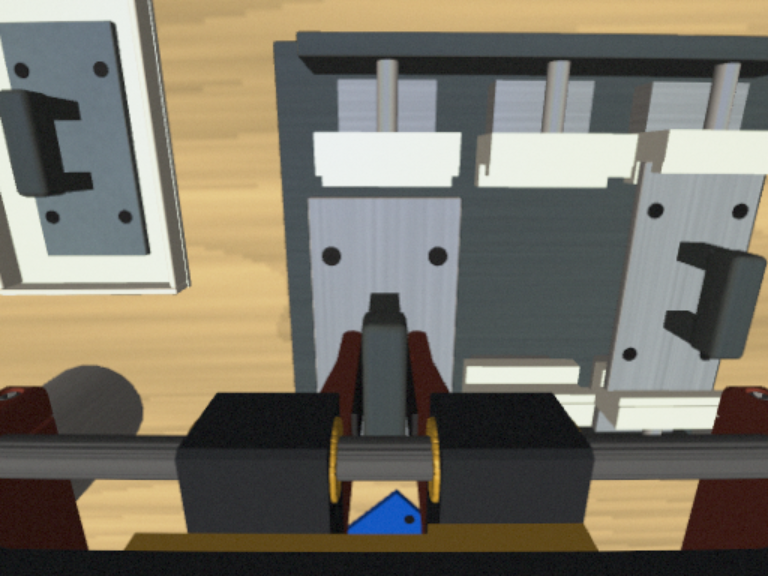

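```bash
python3 -m crank '[1,0,0,10,0,1,0,0,9,0,1,0,0,3,0,1,0,0,3,0,1,0,0,3,0,1,0,0,3,0,1,0,0,1.5,0,1,0,0,0,0,1,0,0,0,0]'; python3 - <<'E'
from jig import *
goto([.5862,-.2102,.07],178.7); d=snap("wrist"); tip(d,-.2095)
E
```

```text
clock: 40.7
tool_pos: [0.5874, -0.2111, 0.071]
orientation: [0.001, 0.011, 1.0, -0.001]
wrist_force: [-4.1, -0.1, 8.8]
grip_width: 0.0156
t 40.7 pos [ 0.5874 -0.2111  0.071 ] yaw 178.71 shift(mm) [1.2 0.9 1. ] turn 0.0 F [-4.1 -0.1  8.8] w 0.0156 j7 1.3
0.495 257 z 0.0604 V 241 | 0.5 495 z 0.0604 V 241 | 0.505 477 z 0.0604 V 241 | 0.51 463 z 0.0596 V 241 | 0.515 314 z 0.039 V 241 | 0.52 147 z 0.0384 V 241 | 0.525 87 z 0.0485 V 84 | 0.53 386 z 0.0494 V 177 | 0.535 377 z 0.0502 V 177 | 0.54 374 z 0.0509 V 177 | 0.545 371 z 0.0517 V 176 |
```

```bash
python3 -m crank '[1,5,0.7,0,0,1,5,0,0,0,1,5,0,0,0,1,4,0,0,0,1,4,0,0,0,1,3,0,0,0,1,2.5,0,0,0,1,0,0,0,0,1,0,0,0,0]'; python3 - <<'E'
from jig import *
goto([.5862,-.2102,.07],178.7); d=save("wrist","w21"); tip(d,-.2095); jaws(d); d=save("scene","s21",1)
b=d["img"][180:300,130:300]; cv2.imwrite("pics/s21c.png",cv2.resize(b,None,fx=4,fy=4,interpolation=2))
X=cloud(d); m=(abs(X[...,1]+.21)<.030)&(X[...,0]>.575)&(X[...,0]<.66)&(X[...,2]>.045)&(X[...,2]<.09); P=X[m]
for a in np.arange(.59,.66,.006):
    q=P[(P[:,0]>=a)&(P[:,0]<a+.006)]; print(round(a,3),len(q),np.percentile(q[:,2],[10,50,90]).round(4) if len(q) else '')
E
```

```text
clock: 41.88
tool_pos: [0.5593, -0.2095, 0.0698]
orientation: [0.001, 0.011, 1.0, 0.0]
wrist_force: [5.6, 0.3, -1.0]
grip_width: 0.0157
t 41.88 pos [ 0.5593 -0.2095  0.0698] yaw 178.72 shift(mm) [-26.9  -0.1  -0.1] turn 0.0 F [ 5.6  0.3 -1. ] w 0.0157 j7 1.3
0.485 355 z 0.0602 V 240 | 0.49 453 z 0.0604 V 241 | 0.495 435 z 0.0604 V 241 | 0.5 411 z 0.0596 V 241 | 0.505 265 z 0.0495 V 182 | 0.51 371 z 0.0497 V 177 | 0.515 367 z 0.0504 V 176 | 0.52 362 z 0.0513 V 173 | 0.525 362 z 0.0521 V 173 | 0.53 358 z 0.0526 V 176 | 0.535 347 z 0.0533 V 176 | 0.54 351 z 0.0541 V 176 | 0.545 1044 z 0.0891 V 59 | 
jaw 496.4 -208.1 [65.8 18.9] 88.8 z 0.0602
jaw 508.0 -67.5 [29.8 18.5] 89.1 z 0.0602
jaw 508.8 -128.3 [67.1 19.2] 88.7 z 0.0602
jaw 562.4 -231.0 [20.3 36.9] 86.4 z 0.0565
jaw 563.4 -190.4 [20.5 34.3] 88.8 z 0.0566
jaw 636.2 -211.8 [34.  26.4] 87.8 z 0.0606
jaw 645.5 -71.7 [27.1 20.5] 88.1 z 0.0602
jaw 645.0 -105.4 [15.5 15. ] 86.7 z 0.0605
0.59 36 [0.064  0.0654 0.0663]
0.596 30 [0.0653 0.0661 0.0669]
0.602 32 [0.0662 0.0672 0.0682]
0.608 29 [0.0657 0.0674 0.0686]
0.614 40 [0.0676 0.0686 0.0698]
0.62 37 [0.0673 0.0693 0.0704]
0.626 31 [0.0672 0.069  0.0706]
0.632 0 
0.638 24 [0.0624 0.0636 0.0647]
0.644 145 [0.0476 0.0572 0.0641]
0.65 33 [0.0489 0.0536 0.0631]
0.656 4 [0.0464 0.0487 0.052 ]
```

View pics/s21c.png

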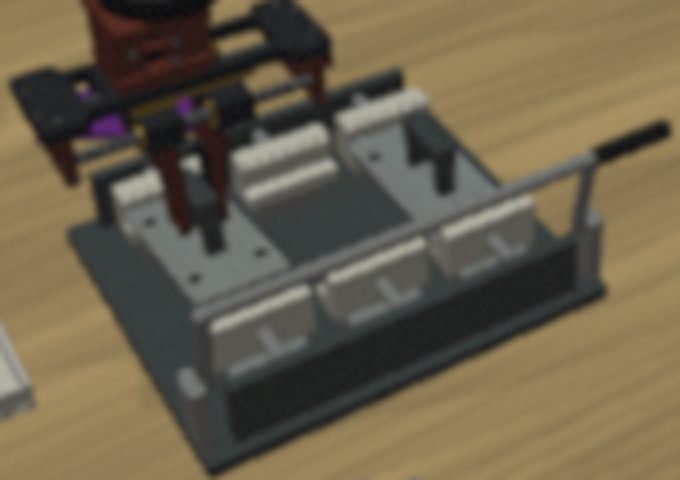

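```bash
python3 -m crank '[1,1.5,0,0,0,1,0.5,0,1.5,0,1,0,0,2,0,1,0,0,2,0,1,-0.5,0,2,0,1,-0.5,0,2,0,1,-0.5,0,2,0,1,0,0,1.5,0,1,0,0,0,0,1,0,0,0,0]'; python3 - <<'E'
from jig import *
goto([.586,-.2102,.055],178.7); d=save("wrist","w22"); tip(d,-.2095); jaws(d)
E
```

```text
clock: 43.22
tool_pos: [0.5608, -0.2095, 0.0588]
orientation: [0.003, 0.011, 1.0, -0.0]
wrist_force: [6.4, -0.0, 10.0]
grip_width: 0.0155
t 43.23 pos [ 0.5608 -0.2095  0.0588] yaw 178.73 shift(mm) [-25.2  -0.1   4. ] turn 0.0 F [ 6.4 -0.  10. ] w 0.0155 j7 1.28
0.48 69 z 0.0594 V 228 | 0.485 552 z 0.0604 V 241 | 0.49 519 z 0.0604 V 241 | 0.495 499 z 0.0602 V 241 | 0.5 346 z 0.0594 V 241 | 0.505 356 z 0.0446 V 177 | 0.51 394 z 0.0447 V 176 | 0.515 397 z 0.045 V 175 | 0.52 377 z 0.0453 V 134 | 0.525 370 z 0.0453 V 174 | 0.53 359 z 0.0454 V 174 | 0.535 358 z 0.0455 V 174 | 0.54 350 z 0.0458 V 174 | 0.545 1033 z 0.0775 V 58 | 
jaw 494.2 -208.2 [65.7 18.5] 88.7 z 0.0602
jaw 508.1 -72.6 [19.9 18.9] 88.9 z 0.0601
jaw 508.7 -128.1 [67.6 19.2] 88.7 z 0.0602
jaw 639.7 -212.1 [33.8 20.7] 89.3 z 0.0601
jaw 642.6 -108.7 [21.2 20.9] 86.8 z 0.0602
jaw 644.6 -77.1 [17.3 19.8] 87.5 z 0.0601
```

Slope nearly gone; far end inside the lip. Press the last bit.

```bash
python3 -m crank '[1,0,0,1.5,0,1,0,0,1.5,0,1,0,0,0,0,1,0,0,0,0]'; python3 - <<'E'
from jig import *
goto([.586,-.2102,.055],178.7); d=save("wrist","w22"); tip(d,-.2095); jaws(d)
E
```

```text
clock: 43.78
tool_pos: [0.5617, -0.2095, 0.0565]
orientation: [0.004, 0.011, 1.0, -0.0]
wrist_force: [6.9, 0.1, 12.6]
grip_width: 0.0154
t 43.77 pos [ 0.5617 -0.2095  0.0565] yaw 178.73 shift(mm) [-24.3  -0.2   1.7] turn 0.0 F [ 6.9  0.1 12.6] w 0.0154 j7 1.28
0.48 112 z 0.0595 V 231 | 0.485 553 z 0.0605 V 241 | 0.49 532 z 0.0604 V 241 | 0.495 515 z 0.0602 V 241 | 0.5 345 z 0.0594 V 241 | 0.505 361 z 0.0443 V 177 | 0.51 396 z 0.0443 V 176 | 0.515 399 z 0.0443 V 175 | 0.52 383 z 0.0445 V 135 | 0.525 364 z 0.0443 V 174 | 0.53 363 z 0.0443 V 175 | 0.535 355 z 0.0444 V 173 | 0.54 345 z 0.0444 V 174 | 0.545 781 z 0.0673 V 59 | 
jaw 493.9 -208.1 [65.8 19.3] 88.6 z 0.0602
jaw 507.9 -73.6 [18.9 17.1] 0.3 z 0.0602
jaw 508.8 -128.3 [67.3 19.3] 88.0 z 0.0602
jaw 639.7 -211.9 [33.4 19.8] 87.8 z 0.0602
jaw 642.6 -109.3 [22.1 21.2] 88.4 z 0.0602
jaw 644.9 -77.9 [14.7 19.8] 86.8 z 0.0601
```

```bash
python3 -m crank '[1,-3,0,-1,0,1,-4,0,0,0,1,-4,0,0,0,1,0,0,0,0,0.5,0,0,0,0,0.3,0,0,0,0,0.3,0,0,0,0,-0.2,0,0,0,0,-0.2,0,0,-20,0,-0.4,0,0,-40,0]'; python3 -m crank '[-1,0,0,-50,0,-1,0,0,-50,0,-1,-30,30,0,0,-1,-30,30,0,0,-1,0,0,0,0]'
python3 - <<'E'
from jig import *
d=save("wrist","w23"); jaws(d); X=cloud(d); z=X[...,2]
for b in ((.5735,-.210),(.5774,-.0502)):
    m=(z>.04)&(z<.0495)&(abs(X[...,0]-b[0])<.07)&(abs(X[...,1]-b[1])<.04); P=X[m]; print("plate",cv2.minAreaRect(P[:,:2].astype(np.float32)*1000),np.percentile(P[:,2],[5,50,95]).round(4))
goto([.695,.028,.096],88.7); save("scene","s23"); save("side","d23")
E
```

```text
clock: 45.08
tool_pos: [0.5678, -0.2096, 0.115]
orientation: [-0.001, 0.011, 1.0, 0.001]
wrist_force: [0.5, -0.7, -0.0]
grip_width: 0.0573
clock: 45.7
tool_pos: [0.6318, -0.147, 0.2165]
orientation: [0.001, 0.008, 1.0, 0.001]
wrist_force: [-0.6, 0.0, -0.0]
grip_width: 0.088
jaw 505.2 -208.4 [66.6 19.2] 88.4 z 0.0603
jaw 509.1 -48.5 [67.  19.3] 88.5 z 0.0602
jaw 509.3 -128.3 [65.  19.4] 88.6 z 0.0604
jaw 641.7 -131.5 [64.4 19.5] 88.6 z 0.0602
jaw 642.0 -211.4 [65.8 19.3] 88.2 z 0.0602
jaw 645.5 -52.2 [66.5 19.6] 89.0 z 0.0602
plate ((570.3909301757812, -209.4123077392578), (65.04660034179688, 133.23721313476562), 88.36172485351562) [0.0431 0.0444 0.0457]
plate ((578.2355346679688, -51.94033432006836), (63.80223846435547, 139.82078552246094), 88.39968872070312) [0.043  0.0443 0.0457]
t 45.75 pos [ 0.6306 -0.1493  0.2158] yaw 178.89 shift(mm) [-60.8 178.5 120. ] turn 90.2 F [-0.5 -0.9  0.4] w 0.0878 j7 1.3
```

View pics/w23.png

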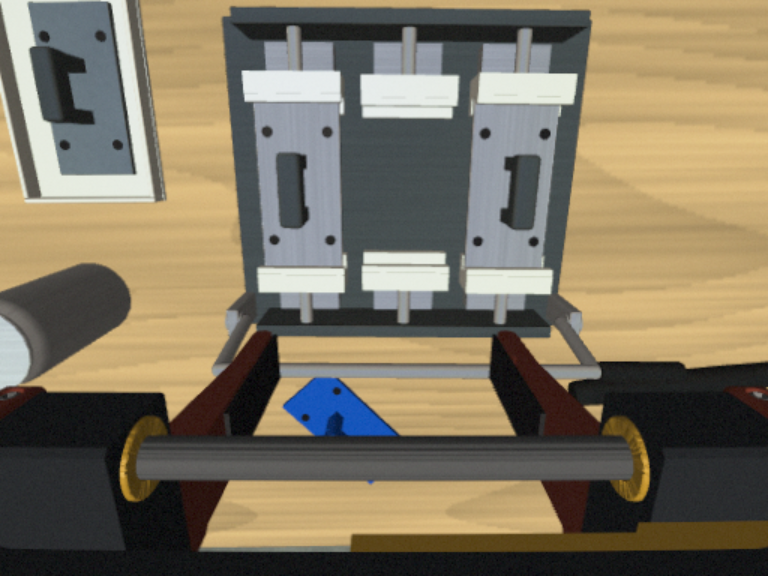

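View pics/s23.png

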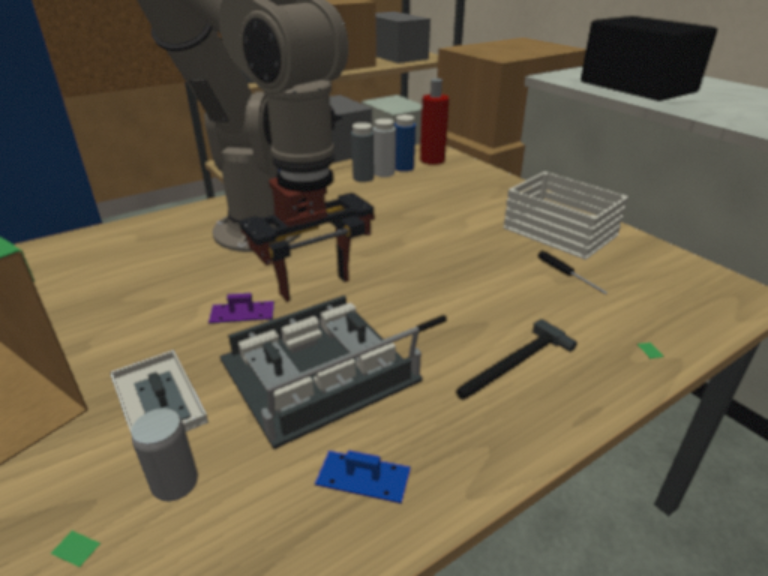

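View pics/d23.png

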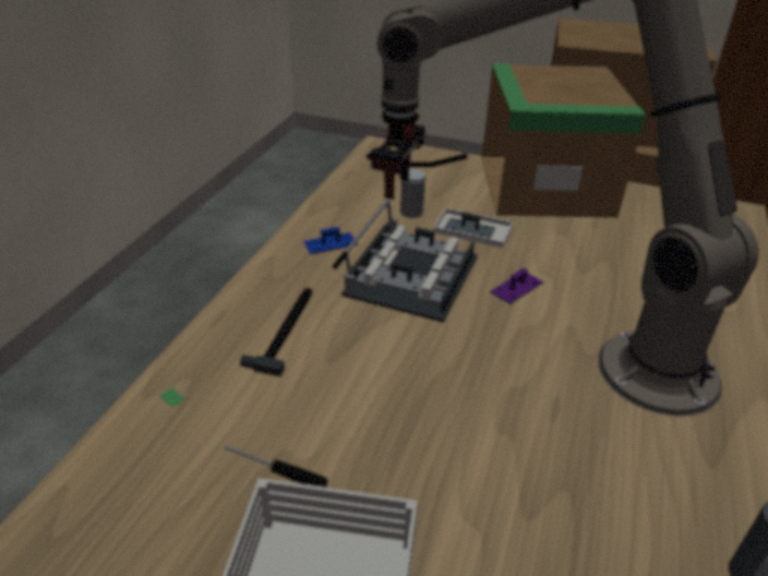

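```bash
python3 -m crank '[-1,0,0,-60,0,-1,0,0,-60,0,-1,0,0,-60,0,-1,0,0,-40,0,-1,20,-50,0,0,-1,20,-50,0,0,-1,20,-50,0,0,-1,20,-50,0,0,-1,20,-50,0,0,-1,0,0,0,0]'; python3 - <<'E'
from h import *
goto([0,0,0]); save("wrist","w24")
E
```

```text
clock: 47.1
tool_pos: [0.52, -0.406, 0.4337]
orientation: [-0.001, 0.017, 1.0, -0.001]
wrist_force: [-0.3, 0.0, -0.2]
grip_width: 0.0876
t 47.1 pos [ 0.52   -0.406   0.4337] yaw 178.05 shift(mm) [532.4 388.7 434.4] turn None F [-0.3  0.  -0.2] w 0.0876 j7 1.83
```

View pics/w24.png

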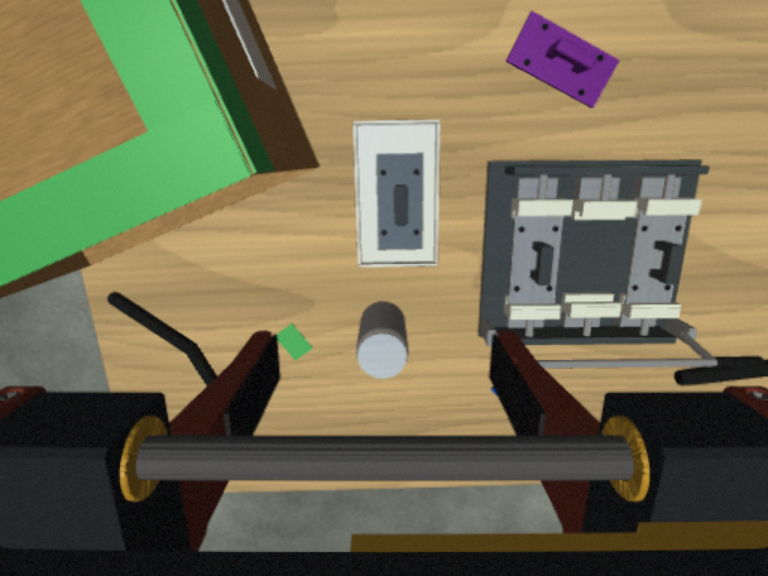

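```bash
python3 -m crank '[-1,-22,54,0,0,-1,-22,54,0,0,-1,-22,54,0,0,-1,-22,54,0,0,-1,-22,54,0,0,-1,-22,54,0,0,-1,-22,54,0,0,-1,-21,54,0,0,-1,0,0,20,10,-1,0,0,40,10]' 15; python3 -m crank '[-1,0,0,50,10,-1,0,0,40,10,-1,0,0,0,10,-1,0,0,0,10,-1,0,0,0,10,-1,0,0,0,10,-1,0,0,0,9.5,-1,0,0,0,0]'; python3 - <<'E'
from h import *
goto([.6958,.0274,.096],88.6); d=save("wrist","w25"); X=cloud(d); g=cv2.cvtColor(d["img"],cv2.COLOR_BGR2GRAY)
m=(abs(X[...,0]-.695)<.03)&(abs(X[...,1]-.03)<.05)&(X[...,2]>.1)&(X[...,2]<.135)&(g<60); P=X[m]; print(len(P),np.percentile(P,[2,50,98],axis=0).round(4))
E
```

```text
clock: 48.4
tool_pos: [0.7091, 0.0324, 0.3758]
orientation: [0.001, 0.186, 0.983, 0.001]
wrist_force: [0.4, -0.3, -0.6]
grip_width: 0.088
clock: 49.4
tool_pos: [0.7085, 0.0301, 0.2851]
orientation: [0.0, 0.711, 0.703, 0.0]
wrist_force: [0.9, 0.4, 0.4]
grip_width: 0.0879
t 49.4 pos [0.7085 0.0301 0.2851] yaw 89.37 shift(mm) [ -2.8 -12.7 189.1] turn 0.8 F [0.9 0.4 0.4] w 0.0879 j7 -0.37
533 [[ 0.6892 -0.001   0.1157]
 [ 0.6962  0.0262  0.1202]
 [ 0.7024  0.0545  0.1222]]
```

View pics/w25.png

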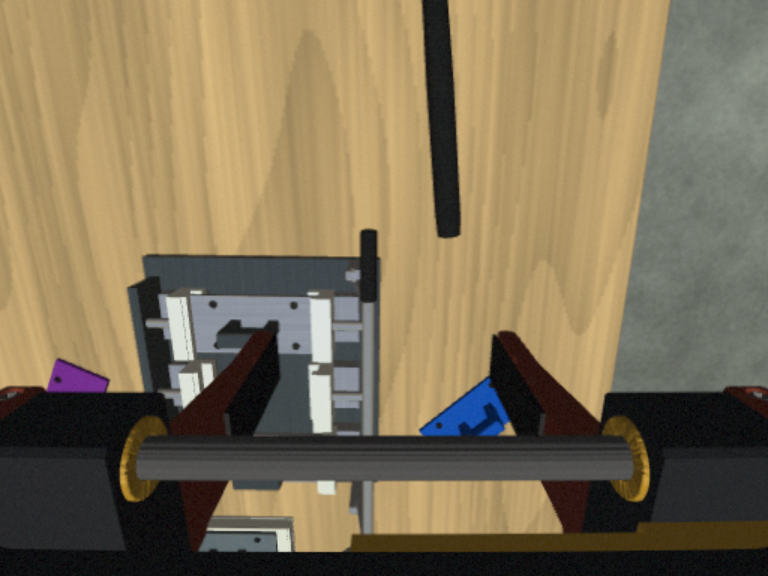

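```bash
python3 -m crank '[-1,-2,-12.5,40,0.8,-1,0,0,50,0,-1,0,0,50,0,-1,0,0,49,0,-1,0,0,0,0,-1,0,0,0,0]' 15; python3 - <<'E'
from h import *
goto([.6962,.0274,.096],88.6)
E
```

```text
clock: 50.2
tool_pos: [0.6977, 0.0279, 0.0977]
orientation: [0.0, 0.716, 0.698, 0.001]
wrist_force: [-0.1, -0.4, 1.1]
grip_width: 0.0878
t 50.2 pos [0.6977 0.0279 0.0977] yaw 88.5 shift(mm) [-0.5 -1.5  1.7] turn -0.1 F [-0.1 -0.4  1.1] w 0.0878 j7 -0.46
```

```bash
python3 -m crank '[0,0,-1,1,0,1,0,0,0,0,1,0,0,0,0,1,0,0,0,0,1,0,0,0,0,1,0,0,0,0,1,0,0,0,0,1,0,0,0,0]' 15; python3 -m crank '[1,0,-10.4,-1,0,1,0,-10.4,0.7,0,1,0,-10.2,2.4,0,1,0,-9.6,4.1,0,1,0,-8.8,5.6,0,1,0,-7.8,7,0,1,0,-6.5,8.2,0,1,0,-5,9.1,0,1,0,-3.5,9.9,0,1,0,-1.8,10.3,0]'; python3 - <<'E'
from h import *
goto([.6215,.0274,.035],88.6)
E
```

```text
clock: 51.2
tool_pos: [0.6956, 0.0273, 0.0945]
orientation: [0.0, 0.717, 0.697, 0.0]
wrist_force: [-0.5, -0.1, 0.5]
grip_width: 0.0134
clock: 52.45
tool_pos: [0.6217, 0.0295, 0.0377]
orientation: [0.0, 0.717, 0.697, 0.0]
wrist_force: [4.9, 1.9, 3.7]
grip_width: 0.0135
t 52.45 pos [0.6217 0.0295 0.0377] yaw 88.42 shift(mm) [-2.1 -0.2  2.7] turn -0.2 F [4.9 1.9 3.7] w 0.0135 j7 -0.55
```

```bash
python3 -m crank '[1,0,0,3,0,1,0,0,2,0,1,0,0,2,0,1,0,0,0,0]'; python3 - <<'E'
from h import *
goto([.6215,.0274,.035],88.6)
E
```

```text
clock: 52.95
tool_pos: [0.6216, 0.0295, 0.0322]
orientation: [0.0, 0.717, 0.697, -0.0]
wrist_force: [1.0, 1.9, 11.9]
grip_width: 0.0134
t 52.95 pos [0.6216 0.0295 0.0322] yaw 88.42 shift(mm) [-2.2 -0.  -2.8] turn -0.2 F [ 1.   1.9 11.9] w 0.0134 j7 -0.55
```

```bash
python3 -m crank '[1,0,0,2,0,1,0,0,1,0,1,0,0,0,0]'; python3 -m crank '[0.4,0,0,0,0,0.4,0,0,0,0,0,0,0,0,0]';python3 - <<'E'
from h import *
goto([.6215,.0274,.035],88.6); d=snap("scene"); X=cloud(d)
m=(abs(X[...,0]-.617)<.02)&(X[...,1]>-.01)&(X[...,1]<.06)&(X[...,2]>.03)&(X[...,2]<.1);print(m.sum())
E
```

```text
clock: 53.32
tool_pos: [0.6216, 0.0294, 0.0302]
orientation: [0.0, 0.717, 0.697, -0.0]
wrist_force: [-3.5, 1.0, 19.7]
grip_width: 0.0133
clock: 53.7
tool_pos: [0.6205, 0.0287, 0.0274]
orientation: [-0.001, 0.717, 0.697, -0.001]
wrist_force: [-0.1, -0.2, -0.5]
grip_width: 0.0331
t 53.7 pos [0.6205 0.0287 0.0274] yaw 88.39 shift(mm) [-1.3  1.1 -7.6] turn -0.2 F [-0.1 -0.2 -0.5] w 0.0331 j7 -0.55
128
```

Hard stop reached (about 20 N). Retreat straight up and check.

```bash
python3 -m crank '[-0.2,0,0,0,0,-0.2,0,0,-30,0,-0.5,0,0,-50,0,-1,0,0,-50,0,-1,-40,-20,-50,0,-1,-40,-30,-30,0,-1,0,0,0,0]'; python3 - <<'E'
from jig import *
goto([0,0,0]); d=save("wrist","w26"); jaws(d); X=cloud(d); z=X[...,2]
g=cv2.cvtColor(d["img"],cv2.COLOR_BGR2GRAY)
m=(abs(X[...,0]-.62)<.02)&(X[...,1]>0.005)&(X[...,1]<.055)&(z>.04)&(z<.08)&(g<60); print("sleeve",np.percentile(X[m],[2,50,98],axis=0).round(4))
for b in ((.5735,-.210),(.5774,-.0502)):
    m=(z>.04)&(z<.0495)&(abs(X[...,0]-b[0])<.055)&(abs(X[...,1]-b[1])<.04); P=X[m]; print("plate",np.round(P.mean(0),4),cv2.minAreaRect(P[:,:2].astype(np.float32)*1000))
m=(abs(X[...,0]-.617)<.015)&(X[...,1]>-.165)&(X[...,1]<-.095)&(z>.05)&(z<.08); print("rod top mid",np.percentile(X[m],[5,50,95],axis=0).round(4))
save("scene","s26"); 
E
```

```text
clock: 54.62
tool_pos: [0.5705, -0.0507, 0.2372]
orientation: [0.002, 0.719, 0.695, 0.0]
wrist_force: [0.5, 1.5, -0.5]
grip_width: 0.0875
t 54.62 pos [ 0.5705 -0.0507  0.2372] yaw 88.06 shift(mm) [  32.1 -572.7  235.2] turn None F [ 0.5  1.5 -0.5] w 0.0875 j7 -0.27
jaw 622.4 -96.9 [236.3  70.1] 70.7 z 0.0573
jaw 509.6 -48.2 [65.4 19.3] 88.7 z 0.0602
jaw 645.5 -51.7 [64.8 19.2] 88.7 z 0.0602
jaw 509.8 -128.5 [66.5 19.4] 88.7 z 0.0602
jaw 641.4 -132.0 [66.2 19.5] 88.7 z 0.0603
jaw 506.1 -194.8 [39. 19.] 88.8 z 0.0602
jaw 642.0 -199.1 [40.5 19.5] 88.9 z 0.0604
sleeve [[0.6148 0.0057 0.0549]
 [0.6203 0.0303 0.0582]
 [0.6272 0.054  0.0603]]
plate [ 0.5686 -0.1997  0.0444] ((573.439453125, -203.8641357421875), (51.29340744018555, 110.63455200195312), 87.72958374023438)
plate [ 0.5719 -0.0478  0.0444] ((577.490966796875, -50.967742919921875), (62.25615310668945, 111.05427551269531), 88.74932861328125)
rod top mid [[ 0.6125 -0.1607  0.0536]
 [ 0.6166 -0.1316  0.0567]
 [ 0.6316 -0.0982  0.0586]]
```

View pics/w26.png

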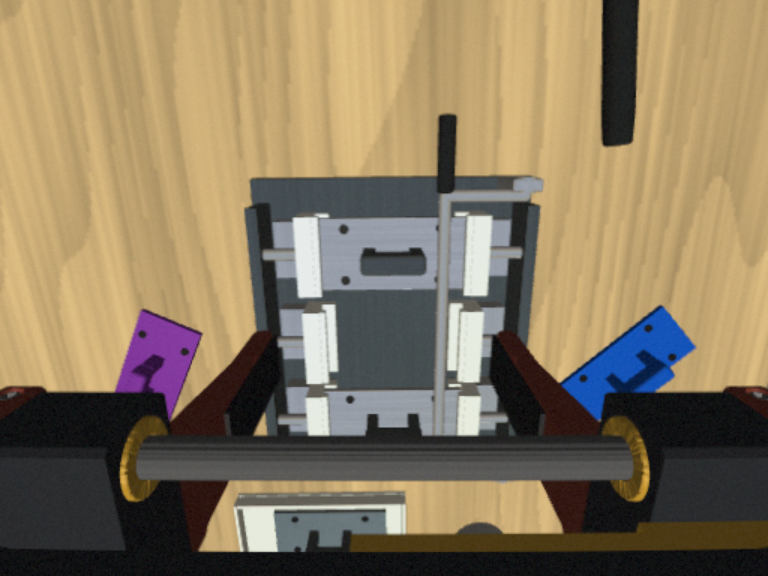

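View pics/s26.png

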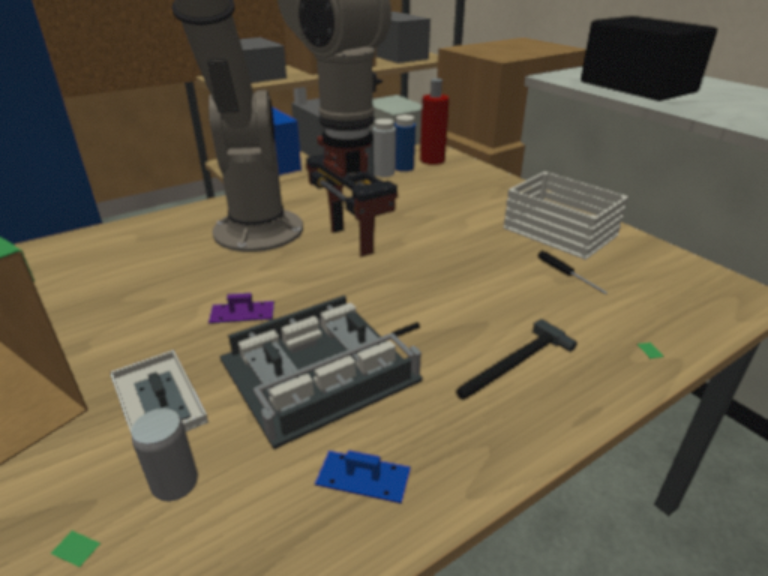

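```bash
python3 -m crank '[-1,0,0,-40,0,-1,0,0,0,0,-1,0,0,0,0]'; python3 -c "
from rig import robot
print(robot.hand_in())"
```

```text
clock: 55.1
tool_pos: [0.5706, -0.0454, 0.2735]
orientation: [-0.001, 0.716, 0.698, -0.0]
wrist_force: [-0.3, -0.1, -0.8]
grip_width: 0.088
the job is handed in; nothing more can be done
None
```

The changeover is finished and the job is handed in, at about 55 s of the 210 s allowed. I swung the hold-down bar up and laid the grey plate from bay1 flat in the white tray. I then sprang the two bare steel plates into bay2 and bay0 and swung the bar fully down to its stop.

- **Plates on the table:** only two bare plates were there. I looked over the cardboard box with the wrist camera and found no third.
- **Seating:** in both bays the near and far jaws are pushed out about equally, roughly 1 to 2 mm each. The plate tops are level and aligned with the jig, to the 1–2 mm the cameras can resolve.
- **Finished plate:** its top in the tray reads about 10 to 11 mm above the table, as it should when lying flat.
- **Hold-down bar:** it met a stop at about 20 N. The sleeve top then read 60 mm against the expected 61 mm, which is within the camera's error.
- **Left alone:** I did not go near the hammer, screwdriver or can, or the purple and blue plates. None looks moved in the last pictures.
- **Slip:** on the first push to free the grey plate, the handle slid about 11 mm in the grip at 20 N. I gripped it again at 50 N and had no more trouble.

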